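# Set the tilt stage and hold the sample slide flush on it

### The arm

A 7-joint arm with a two-finger parallel gripper is mounted at the origin on a cart in front of the work surface, level with it; the furniture and walls round the work are solid. World frame = base frame: x ahead of the robot, y to its left, z up, the work surface at z = 0. Lengths are in m, angles in rad, forces in N, time in s.
With the tool pointing down it reaches from about 0.4 to 0.875 m from the base axis. Payload 19.3 kg.
Tool frame: the origin (TCP) lies at the very end of the fingers, on their centre line; the grasp point (between the pads) lies 19 mm behind it; z points along the fingers, y is the direction in which the jaws open and shut (so a half turn about z gives the same grasp; the last joint's range is limited). The gripper opens to 85 mm and grips with 20 to 120 N. Pads are 22 mm wide; open, the fingers measure 114 mm over their backs; the gripper's body (76 mm by 85 mm) begins 54 mm behind the grasp point. The pads swing forward as they close: fully open they stand 13 mm farther back than shut.
Start: joints at [-1.348, 0.521, -0.036, 1.599, 0.021, 1.021, -0.113], TCP at [0.18, 0.598, 0.231] pointing down, gripper open.
Joint ranges: [-2.91, 2.91], [-0.3, 2.13], [-1.5, 1.42], [0.17, 2.43], [-1.26, 4.41], [0.16, 1.93], [-2.52, 2.52]. Speed limits (rad/s): [1.89, 1.89, 2.39, 2.39, 3.01, 3.01, 3.01].

### API

Orientations are given as [roll, pitch, yaw] about the fixed x, y, z axes, in that order (R = Rz(yaw) Ry(pitch) Rx(roll)).
In Python, from workcell import bot gives the robot as it stands.
- The arm moves only by the tool carry_out, never from a script. Its argument "targets" is a list of rows, each a list of 7 numbers: the shift along the tool's x, y, z in mm, then the turn, a rotation vector about the tool's x, y, z in units of 6 degrees (1.0 is 6 degrees), then the closure in counts, from 0 (fully open) to 255 (shut). A call has 1 to 5 rows; each row shifts and turns the commanded pose from where the row before left it, along the tool's axes as they then stand; what a row does not reach is not made up. A row lasts 1/12 s, in which the tool goes at most 41.7 mm and 7.16 degrees, less where a joint would pass 70% of its speed; a pose out of reach is approached as far as the arm can. A call is refused whole if a number of a shift passes 41.7 or a number of a turn 1, either way. A call with a gripper value outside its range is refused whole. The fingers move at their own pace and stop on an object; "force" is the grip in N (left out, the last holds). Time passes only in rows, so rows that do not move let the fingers close. It gives the time, the measured TCP pose, the force and the opening at its end, in the units of the state.
- bot.observe(): the state, without advancing time (a new reading comes with each control period).
- bot.grab_frame(name): name is "scene" or "top"; returns a dict with "color" (420x560x3 uint8, red, green, blue), "z_map" (420x560 float32, m along the optical axis (not along the pixel's ray), 0 where there is no reading), "K" (3x3 intrinsics, pixels), "cam_to_world" (4x4, takes a point from camera to world coordinates). Camera axes: x right, y down, z forward; pixel columns grow to the right and rows downward; lengths in m; the calibration is good to about 2 mm. A picture is of the moment at which its call begins.
- bot.job_done(): hands the job in, once; it reports no verdict.
The state is a dict: "clock": time; "qpos": joint angles; "qd": joint speeds; "joint_efforts": joint torques, N m; "position": TCP position; "tool_rot": TCP orientation; "force": force on the tool from outside, world axes, zero at the start; "moment": the same for the moment, N m; "grip_width": finger opening in m.
Only numpy, scipy, OpenCV 4.12 (cv2) and the standard library are available. Lean on these libraries where they do the work, as an engineer would, in place of code of your own. Each camera call takes 0.05 s, during which the arm holds its last target. There are 200 camera calls.

### The job

Turn the black knob of the tilt stage clockwise in small steps until the tip of the dial's black needle lies on the orange mark; the stage face tilts along with it. Then let go of the knob, pick up the sample slide by its blue tab, tilt it to match the sloped stage face, lay it flush, centred and square on the face and gently press the sprung face about half-way in. Finish while still holding it there, gripped and pressed, without letting go, and leave the jar, the vial and the steel block where they are.

Things in the scene. Friction and masses are not known exactly. Their poses are not given: they have to be found in the camera images.
- knob_grip (a point): black turning knob with an upright bar grip, on the grey base plate of the tilt stage, at the plate's right front. The point lies on the knob's upright axis at the height to grip, 51 mm above the worktop. The bar is 34 mm long along this frame's x, 14 mm thick along its y, stands from 28 to 58 mm above the worktop; grip it across y from above. It stays where it is left; turning takes about 0.1 N m.
- knob (a joint): angle of the knob, rad: grows clockwise seen from above, 0 to 1.6. It drives the needle (1.25 times this angle, also clockwise) and the tilt of the stage (one third of this angle).
- needle_tip (a point): tip of the thin black needle, 37 mm from the centre of the white dial (92 mm wide) that lies flat on the base plate 72 mm behind the knob; 25 mm above the worktop. Frame x points along the needle, outwards.
- needle (a joint): angle of the needle, rad, clockwise from above from its rest pointing to the left; 1.25 times the knob angle
- mark_mid (a point): middle of the orange mark on the dial, 37 mm from the dial's centre, 7.5 mm wide along the sweep; frame x points outwards from the dial's centre. Stiff, stays as it is.
- mark (a joint): angle of the orange mark on the same scale as the needle (rad): the needle is on the mark when both are equal
- pad_top (a point): centre of the flat aluminium stage face (70 x 70 mm, with two thin blue lines at its front and rear), at the left of the base plate, about 91 mm above the worktop when level. Frame z is the face's outward normal, y its tilt axis (level), x runs up the slope. The face tilts towards the robot: its front edge goes down as the knob turns clockwise. The tilt axis lies 33 mm below the face.
- tilt (a joint): tilt of the stage face from level, rad: one third of the knob angle; it stays as the knob leaves it under a light push
- pad (a joint): how far the sprung face is pressed in along its normal, m: 0 free, 0.008 fully in. It takes 1.5 N to start and 1.5 N more for each mm.
- slide_grip (a point): middle of the blue tab of the sample slide (flat aluminium plate, 56 along frame x, 60 along y, 5 mm thick). The upright tab on its centre is 30 mm long along x, 12 mm thick along y, from 5 to 42 mm above the underside; the point lies 28 mm above the underside. Frame z: plate normal, away from the underside. 0.1 kg; starts flat on the worktop, left of the stage; same either way round.
- rig: grey base plate of the tilt stage, 150 x 270 x 14 mm (x, y, z), fixed to the worktop; origin at the centre of its underside. In its frame the knob axis is at (-45, -72), the dial's centre at (27, -72) and the tilt axis crosses (0, 70) mm at height 58 mm, with two bearing brackets up to 72 mm high at y = 24 and y = 116 mm.
- jar_steel: white jar with white lid, 50 mm wide, 62 mm high, bystander; origin at its underside
- vial: small amber vial, 17 mm wide, 44 mm high, bystander; origin at its underside
- gauge_block: ground steel block 50 x 75 x 25 mm, bystander; origin at its underside
Things that resemble listed ones, but are neither listed nor needed, are in the scene too. Leave any turquoise look-alike of the part that bears slide_grip alone.

How it is judged:
By the outcome, as a careful person would: the job done as asked, in the order asked, and still so for the second after the job is handed in, while the arm keeps its last pose, push and grip.
It also fails if it takes over 51 s, if anything falls off the work surface, if the arm or the gripper's body presses on something with over 40 N, if the wrist force passes 120 N, or if a joint passes its speed limit or range.

## Working session

There is one attempt and no reset: what is moved stays moved. The work goes in short steps, Python scripts to look and compute and a tool call to move; the robot and the scene stay as the last step left them, time stands still between calls to the robot, and variables do not carry over. Pictures are saved under pics/ and viewed, about 8 in all and at most 12, crops included, and the job is handed in when it is done.

Besides the shell and the picture viewer there is one more tool, called after "Emit:" in YAML: its name, and indented under it one key for each argument. carry_out: Moves the arm, as the interface text tells. Its arguments: {"type":"object","properties":{"targets":{"type":"array","items":{"type":"array","items":{"type":"number"}}},"force":{"type":"number"}},"required":["targets"]}

```bash
mkdir -p pics; cat > h.py <<'E'
import numpy as np, cv2
from scipy.spatial.transform import Rotation as Ro
from workcell import bot
def grab(n,save=None):
    f=bot.grab_frame(n)
    if save: cv2.imwrite('pics/'+save,f['color'][:,:,::-1])
    return f
def pts(f):
    z=f['z_map'];v,u=np.indices(z.shape);K=f['K']
    c=np.stack([(u-K[0,2])/K[0,0]*z,(v-K[1,2])/K[1,1]*z,z],-1)
    T=f['cam_to_world'];return c@T[:3,:3].T+T[:3,3]
def onplane(f,u,v,h):
    K=f['K'];T=f['cam_to_world'];d=T[:3,:3]@np.array([(u-K[0,2])/K[0,0],(v-K[1,2])/K[1,1],1]);o=T[:3,3]
    return o+d*(h-o[2])/d[2]
E
python3 - <<'E'
from h import *
a=grab('top');b=grab('scene')
np.savez('f0.npz',**{k+'_t':a[k] for k in a},**{k+'_s':b[k] for k in b})
cv2.imwrite('pics/top0.png',a['color'][:,:,::-1]);cv2.imwrite('pics/sc0.png',b['color'][:,:,::-1])
print(bot.observe());print(a['K'],a['cam_to_world'],b['cam_to_world'])
E
```

```text
{'clock': 0.1, 'qpos': array([-1.34819157,  0.52197909, -0.03636102,  1.59990136,  0.02118271,
        1.02108132, -0.11278619]), 'qd': array([-0.00014077, -0.0011191 ,  0.00198095, -0.00190489,  0.00063508,
        0.00036795, -0.00032789]), 'joint_efforts': array([ 3.36083496e-03, -9.28476191e+01,  1.98387690e+00, -3.70530188e+01,
        1.81440928e-02,  5.29591780e-03, -4.32803949e-05]), 'position': array([0.18032641, 0.59813391, 0.23078529]), 'tool_rot': array([-3.14060787e+00,  3.52550805e-05,  2.84880992e+00]), 'force': array([ 0.20210208, -0.1736567 , -0.62138498]), 'moment': array([ 0.02873029, -0.00495159,  0.02075862]), 'grip_width': 0.08559177758921242}
[[423.82264722   0.         277.91558092]
 [  0.         423.82264722 213.14167898]
 [  0.           0.           1.        ]] [[ 0.0263358  -0.99168176  0.12599091  0.44492176]
 [-0.99962396 -0.02708818 -0.00426185  0.02017442]
 [ 0.00763926 -0.1258313  -0.99202224  1.19719278]
 [ 0.          0.          0.          1.        ]] [[ 0.84393378 -0.29675839  0.44688952 -0.07196559]
 [-0.53641149 -0.45719057  0.70939375 -1.0325668 ]
 [-0.00620488 -0.83839802 -0.54502318  0.8857633 ]
 [ 0.          0.          0.          1.        ]]
```

View pics/top0.png

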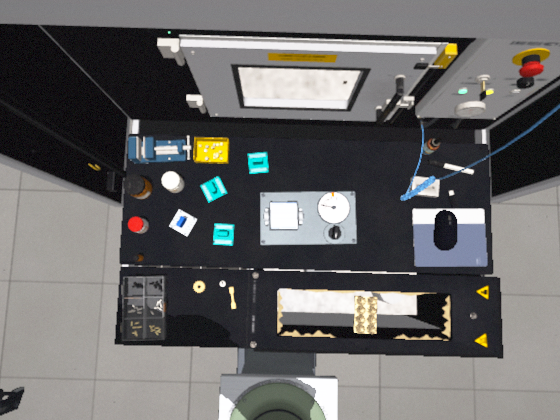

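View pics/sc0.png

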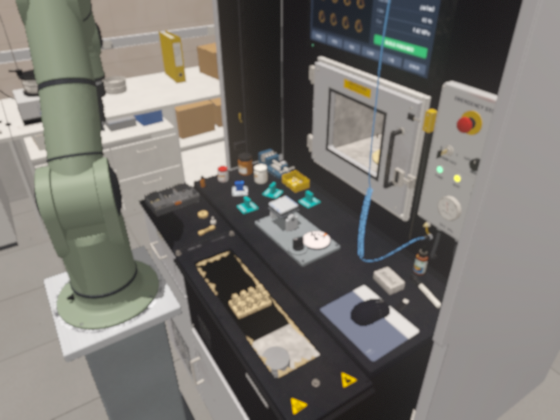

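The top view shows the blue-tabbed slide at (183,222). Its look-alikes are turquoise, at (214,189), (259,162) and (224,234). The black knob is at (335,232), and the other black thing, at (445,230), is not on the plate. The dial is at (334,208) and the stage face at (284,215). I choose the blue one and will check it in a close crop while measuring.

```bash
python3 - <<'E'
from h import *
d=np.load('f0.npz');a={k[:-2]:d[k] for k in d if k.endswith('_t')}
c=a['color'];P=pts(a)
o=np.hstack([cv2.resize(c[180:265,150:245],None,fx=4,fy=4,interpolation=cv2.INTER_CUBIC),cv2.resize(c[180:265,255:360],None,fx=4,fy=4,interpolation=cv2.INTER_CUBIC)])
cv2.imwrite('pics/crop0.png',o[:,:,::-1])
for n,u,v in [('slide',183,222),('knob',335,232),('dial',334,208),('face',284,215),('plate',310,235),('table',240,200)]:
    print(n,P[v,u].round(4))
hsv=cv2.cvtColor(c,cv2.COLOR_RGB2HSV)
# points by height near the stage
R=P[180:260,250:370].reshape(-1,3)
for n,lo,hi in [('plate',.008,.018),('face',.08,.1)]:
    m=(R[:,2]>lo)&(R[:,2]<hi);q=R[m];r=cv2.minAreaRect((q[:,:2]*1000).astype(np.float32));print(n,m.sum(),q[:,2].mean(),r)
q=P[205:240,165:200].reshape(-1,3);cc=c[205:240,165:200].reshape(-1,3).astype(int)
w=(cc.min(1)>150)
blue=(cc[:,2]>cc[:,0]+50)
print('slide',w.sum(),blue.sum(),cv2.minAreaRect((q[(w|blue)][:,:2]*1000).astype(np.float32)),q[w][:,2].mean(),cv2.minAreaRect((q[blue][:,:2]*1000).astype(np.float32)),q[blue][:,2].max())
E
```

```text
slide [0.5619 0.278  0.0245]
knob [ 0.542  -0.139   0.0649]
dial [ 0.6119 -0.1405  0.0297]
face [ 0.5811 -0.0007  0.0897]
plate [ 0.5361 -0.0763  0.0136]
table [0.6315 0.1241 0.0024]
plate 2652 0.014553689648481203 ((575.6580200195312, -80.95088195800781), (184.56590270996094, 333.9007873535156), 6.610172748565674)
face 705 0.0921175534148417 ((581.6621704101562, 1.8869285583496094), (70.85879516601562, 68.70207977294922), 1.4112708568572998)
slide 372 72 ((503.5199279785156, 170.22142028808594), (320.10833740234375, 57.67757797241211), 62.18750762939453) 0.010243727020477005 ((565.2581176757812, 287.3296203613281), (22.077640533447266, 29.33304786682129), 61.8076057434082) 0.048216718273222936
```

View pics/crop0.png

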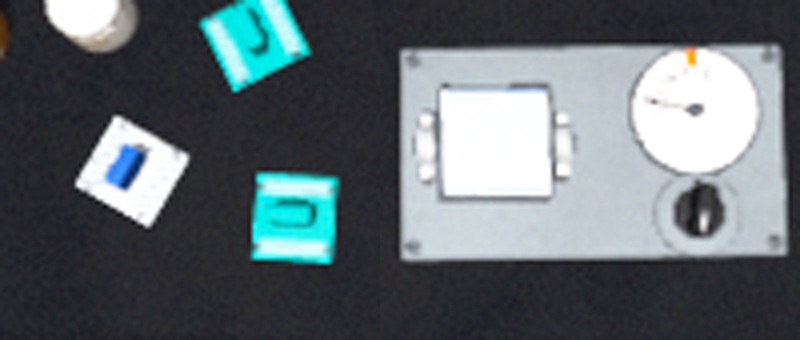

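```bash
python3 - <<'E'
from h import *
d=np.load('f0.npz');a={k[:-2]:d[k] for k in d if k.endswith('_t')}
L=lambda x,y,h:onplane(a,(x+.5)/4-.5+150,(y+.5)/4-.5+180,h)[:2]
R=lambda x,y,h:onplane(a,(x-380+.5)/4-.5+255,(y+.5)/4-.5+180,h)[:2]
C=np.array([R(400,47,.014),R(779,45,.014),R(787,254,.014),R(400,261,.014)])*1000
print('plate',C.round(1),C.mean(0),cv2.minAreaRect(C.astype(np.float32)))
S=np.array([L(119,115,.005),L(190,158,.005),L(152,227,.005),L(75,184,.005)])*1000
print('slide',S.round(1),S.mean(0),cv2.minAreaRect(S.astype(np.float32)))
o=R(697,110,.025);n=R(648,100,.025);m=R(692,55,.025);k=R(698,210,.058)
print('dial',o,'needle',n-o,'mark',m-o,'knob',k)
ang=lambda v:np.degrees(np.arctan2(v[1],v[0]))
print(ang(n-o),ang(m-o))
# fine: plate edges via depth+color: grey mask
c=a['color'];hsv=cv2.cvtColor(c,cv2.COLOR_RGB2HSV)
m=np.zeros(c.shape[:2],np.uint8);m[185:252,255:362]=(c[185:252,255:362].min(2)>90)*255
m=cv2.morphologyEx(m,cv2.MORPH_CLOSE,np.ones((9,9)))
ct=max(cv2.findContours(m,0,2)[0],key=cv2.contourArea);print(cv2.minAreaRect(np.array([onplane(a,*p[0],.014)[:2]*1000 for p in ct],np.float32)))
# slide top tab by colour at h=.042
m=((c[:,:,2].astype(int)-c[:,:,0]>60)&(c[:,:,1]<140));m[:205]=0;m[240:]=0;m[:,:165]=0;m[:,200:]=0
v,u=np.nonzero(m);print(len(u),u.mean(),v.mean(),onplane(a,u.mean(),v.mean(),.042))
f=grab('top');print(bot.observe()['clock'])
for n,v,u in []:pass
E
```

```text
plate [[ 655.9   68.5]
 [ 664.8 -200.1]
 [ 516.8 -206.2]
 [ 504.7   63.7]] [585.53346787 -68.51845002] ((584.7499389648438, -68.80325317382812), (151.27346801757812, 270.15093994140625), 1.8945258855819702)
slide [[602.3 294.6]
 [573.1 242.9]
 [523.6 267.1]
 [552.4 322.9]] [562.85086503 281.85783244] ((563.4470825195312, 281.8077087402344), (62.798622131347656, 57.27565002441406), 62.64955520629883)
dial [ 0.61501809 -0.1408171 ] needle [0.00612246 0.03435926] mark [0.03888923 0.00389015] knob [ 0.54215403 -0.13762067]
79.89653445651139 5.712389886696747
((585.7158203125, -69.64056396484375), (150.09912109375, 270.1539001464844), 1.5880508422851562)
43 181.8139534883721 220.97674418604652 [0.56285136 0.27752235 0.042     ]
0.15
```

```bash
python3 - <<'E'
from h import *
F=[grab('top') for _ in range(4)]
P=np.mean([pts(f) for f in F],0)
def fit(c,r,lo,hi):
    m=(np.hypot(P[...,0]-c[0],P[...,1]-c[1])<r)&(P[...,2]>lo)&(P[...,2]<hi)
    q=P[m]; mu=q[:,:2].mean(0);w,V=np.linalg.eigh(np.cov((q[:,:2]-mu).T));v=V[:,1]
    print(len(q),mu.round(4),q[:,2].mean(),np.sqrt(12*w).round(4),'long axis deg',np.degrees(np.arctan2(v[1],v[0]))%180)
fit((.542,-.142),.03,.045,.075)
fit((.562,.28),.03,.03,.06)
m=(np.abs(P[...,0]-.582)<.03)&(np.abs(P[...,1]-.001)<.03);q=P[m];A=np.c_[q[:,:2],np.ones(len(q))];s=np.linalg.lstsq(A,q[:,2],rcond=None)[0];print('face slope deg',np.degrees(np.arctan(s[:2])),s@[.583,.001,1])
im=F[0]['color'][218:248,318:352]
o=np.hstack([cv2.resize(im,(680,600),interpolation=cv2.INTER_CUBIC)])
o=np.clip(o.astype(float)*2.2,0,255).astype(np.uint8)
cv2.imwrite('pics/knob.png',o[:,:,::-1])
E
```

```text
74 [ 0.5421 -0.1405] 0.057371782820441676 [0.0148 0.0349] long axis deg 172.20308264585375
57 [0.5614 0.2827] 0.04197479688877609 [0.0128 0.0302] long axis deg 153.27236970222987
face slope deg [-68.68206941  -7.86411316] 0.18857191758478353
```

View pics/knob.png

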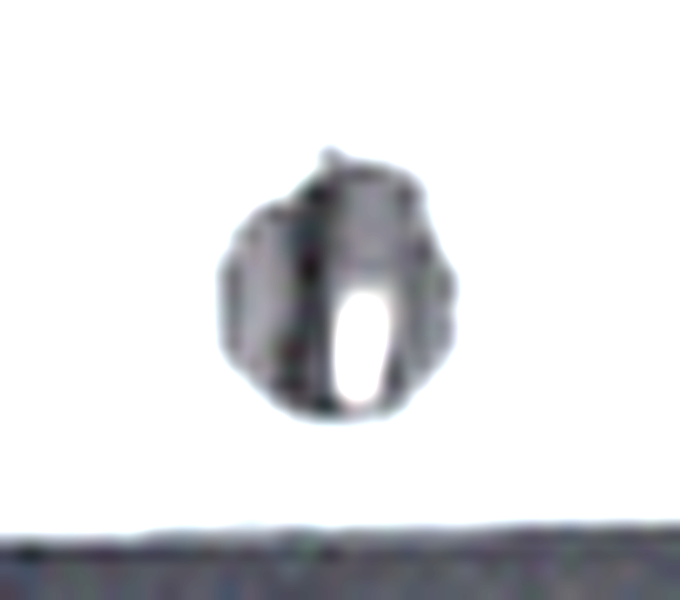

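The depth fits agree with the sizes given. The knob bar is 35x15 mm at (0.542,-0.1405), pointing -7.8°, and the tab is 30x13 mm at (0.562,0.2825), pointing 153.3°. The needle is about 12° from rest and the mark about 86°, so the knob needs to turn about 59°. Moving above the knob.

Emit:
carry_out:
  targets:
    - [-22.4,-24.1,3,0,0,0,0]
    - [-22.4,-24.1,3,0,0,0,0]
    - [-22.4,-24.1,3,0,0,0,0]
    - [-22.4,-24.1,3,0,0,0,0]
    - [-22.4,-24.1,3,0,0,0,0]

```text
clock: 0.77
position: [0.2533, 0.4492, 0.2162]
tool_rot: [3.141, 0.0, 2.849]
force: [1.5, 0.4, 0.5]
grip_width: 0.0856
```

Emit:
carry_out:
  targets:
    - [-22.4,-24.1,3,0,0,0,0]
    - [-22.4,-24.1,3,0,0,0,0]
    - [-22.4,-24.1,3,0,0,0,0]
    - [-22.4,-24.1,3,0,0,0,0]
    - [-22.4,-24.1,3,0,0,0,0]

```text
clock: 1.18
position: [0.3258, 0.3016, 0.2013]
tool_rot: [3.141, 0.0, 2.849]
force: [0.7, 1.3, -0.0]
grip_width: 0.0857
```

Emit:
carry_out:
  targets:
    - [-22.4,-24.1,3,0,0,0,0]
    - [-22.4,-24.1,3,0,0,0,0]
    - [-22.4,-24.1,3,0,0,0,0]
    - [-22.4,-24.1,3,0,0,0,0]
    - [-22.4,-24.1,3,0,0,0,0]

```text
clock: 1.6
position: [0.3983, 0.1538, 0.1864]
tool_rot: [3.141, 0.0, 2.849]
force: [1.1, 0.2, 0.2]
grip_width: 0.0853
```

Emit:
carry_out:
  targets:
    - [-22.4,-24.1,3,0,0,0,0]
    - [-22.4,-24.1,3,0,0,0,0]
    - [-22.4,-24.1,3,0,0,0,0]
    - [-22.4,-24.1,3,0,0,0,0]
    - [-22.4,-24.1,3,0,0,0,0]

```text
clock: 2.02
position: [0.4707, 0.006, 0.1713]
tool_rot: [3.141, 0.0, 2.849]
force: [0.1, 0.5, 0.3]
grip_width: 0.0852
```

Emit:
carry_out:
  targets:
    - [-22.4,-24.1,3,0,0,0,0]
    - [-22.4,-24.1,3,0,0,0,0]
    - [-22.4,-24.1,3,0,0,0,0]
    - [-22.4,-24.1,3,0,0,0,0]
    - [-22.4,-24.1,3,0,0,0,0]

```text
clock: 2.43
position: [0.5432, -0.1417, 0.1562]
tool_rot: [3.141, 0.0, 2.849]
force: [0.3, 0.6, 1.2]
grip_width: 0.0853
```

Emit:
carry_out:
  targets:
    - [0,0,0,0,0,-0.75,0]
    - [0,0,0,0,0,-0.75,0]
    - [1.2,0.8,20,0,0,0,0]
    - [0,0,20,0,0,0,0]
    - [0,0,20,0,0,0,0]

```text
clock: 2.85
position: [0.5417, -0.1392, 0.0958]
tool_rot: [3.141, 0.001, 3.006]
force: [-0.6, 0.6, 0.0]
grip_width: 0.0856
```

Emit:
carry_out:
  targets:
    - [0,0,20,0,0,0,0]
    - [0,0,18,0,0,0,0]
    - [0,0,15,0,0,0,0]
    - [0,0,11,0,0,0,0]
    - [0,0,0,0,0,0,0]

```text
clock: 3.27
position: [0.5406, -0.1389, 0.0305]
tool_rot: [3.142, -0.003, 3.006]
force: [-0.9, 0.3, 0.2]
grip_width: 0.0848
```

Emit:
carry_out:
  targets:
    - [0,0,0,0,0,0,160]
    - [0,0,0,0,0,0,200]
    - [0,0,0,0,0,0,255]
    - [0,0,0,0,0,0,255]
    - [0,0,0,0,0,0,255]
  force: 30

```text
clock: 3.68
position: [0.5419, -0.1392, 0.0329]
tool_rot: [-3.142, 0.001, 3.006]
force: [1.1, -0.2, -0.5]
grip_width: 0.0254
```

Emit:
carry_out:
  targets:
    - [0,0,0,0,0,0,255]
    - [0,0,0,0,0,0,255]
    - [0,0,0,0,0,0,255]
    - [0,0,0,0,0,0,255]

```text
clock: 4.02
position: [0.5414, -0.1426, 0.0332]
tool_rot: [-3.138, 0.001, 3.003]
force: [-4.1, -17.9, 10.1]
grip_width: 0.0133
```

Emit:
carry_out:
  targets:
    - [0,-1.7,0,0,0,0,255]
    - [0.5,-1.7,0,0,0,0,255]
    - [0,0,0,0,0,0,255]

```text
clock: 4.27
position: [0.5414, -0.1429, 0.0332]
tool_rot: [-3.142, 0.002, 3.005]
force: [-0.2, -1.3, 10.1]
grip_width: 0.0133
```

Emit:
carry_out:
  targets:
    - [0,0,0,0,0,0.5,255]
    - [0,0,0,0,0,0.5,255]
    - [0,0,0,0,0,0.5,255]
    - [0,0,0,0,0,0.5,255]

```text
clock: 4.6
position: [0.5415, -0.1425, 0.0332]
tool_rot: [3.141, 0.002, 2.794]
force: [0.9, 0.7, 9.6]
grip_width: 0.0136
```

Emit:
carry_out:
  targets:
    - [0,0,0,0,0,0.5,255]
    - [0,0,0,0,0,0.5,255]
    - [0,0,0,0,0,0.5,255]
    - [0,0,0,0,0,0.5,255]
    - [0,0,0,0,0,0.5,255]

```text
clock: 5.02
position: [0.5417, -0.1421, 0.0332]
tool_rot: [3.14, 0.002, 2.533]
force: [1.2, 3.0, 9.6]
grip_width: 0.0133
```

Emit:
carry_out:
  targets:
    - [0,0,0,0,0,0.5,255]
    - [0,0,0,0,0,0.5,255]
    - [0,0,0,0,0,0.5,255]
    - [0,0,0,0,0,0.5,255]
    - [0,0,0,0,0,0.5,255]

```text
clock: 5.43
position: [0.5421, -0.1417, 0.0332]
tool_rot: [3.139, 0.001, 2.271]
force: [3.0, 4.3, 7.9]
grip_width: 0.0132
```

Emit:
carry_out:
  targets:
    - [0,0,0,0,0,0.5,255]
    - [0,0,0,0,0,0.5,255]
    - [0,0,0,0,0,0.5,255]
    - [0,0,0,0,0,0,255]

```text
clock: 5.77
position: [0.5424, -0.1416, 0.0332]
tool_rot: [3.139, 0.001, 2.113]
force: [5.6, 5.3, 7.6]
grip_width: 0.0136
```

```bash
python3 - <<'E'
from h import *
a=grab('top');b=grab('scene')
x=cv2.resize(a['color'][180:260,250:370],(480,320),interpolation=cv2.INTER_CUBIC)
y=cv2.resize(b['color'][190:270,250:350],(400,320),interpolation=cv2.INTER_CUBIC)[:,80:]
cv2.imwrite('pics/c1.png',np.hstack([x,y])[:,:,::-1])
o=bot.observe();print(o['tool_rot'],o['moment'],o['force'])
E
```

```text
[3.13860041e+00 1.16513012e-03 2.11638291e+00] [ 1.16785031 -1.2079506  -0.06571872] [5.08038494 5.95035554 7.53928297]
```

View pics/c1.png

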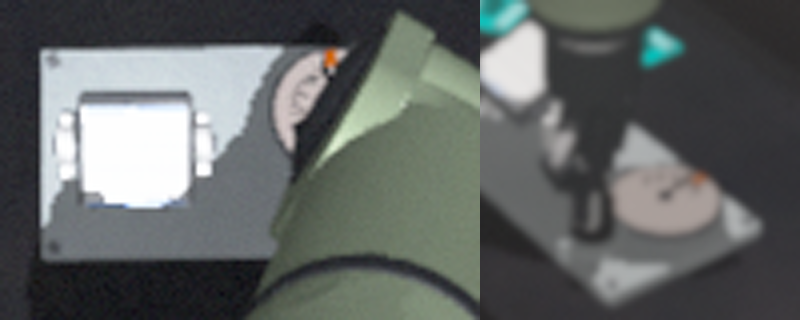

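```bash
cat > dial.py <<'E'
from h import *
import sys
def rect(f,c=(.614,-.141),s=8,h=.025,half=50):
    # rectified view: up=+x world, left=+y ; s px/mm
    src=[];dst=[]
    T=np.linalg.inv(f['cam_to_world'])
    for dx,dy in [(-1,-1),(-1,1),(1,1),(1,-1)]:
        p=T@[c[0]+dx*half/1e3,c[1]+dy*half/1e3,h,1];q=f['K']@p[:3];src.append(q[:2]/q[2]);dst.append([(half-dy*half)*s/2,(half-dx*half)*s/2])
    H=cv2.getPerspectiveTransform(np.float32(src),np.float32(dst));return cv2.warpPerspective(f['color'],H,(half*s,half*s),flags=cv2.INTER_CUBIC)
n=sys.argv[1]
if __name__=='__main__':
    fs=[grab('scene') for _ in range(5)];f=fs[0];f['color']=np.mean([g['color'] for g in fs],0).astype(np.uint8);r1=rect(f)
    gs=[grab('top') for _ in range(5)];g=gs[0];g['color']=np.mean([q['color'] for q in gs],0).astype(np.uint8);r2=rect(g)
    cv2.imwrite('pics/'+n,np.hstack([r1,r2])[:,:,::-1])
E
python3 dial.py d1.png
```

```text
(no output)
```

View pics/d1.png

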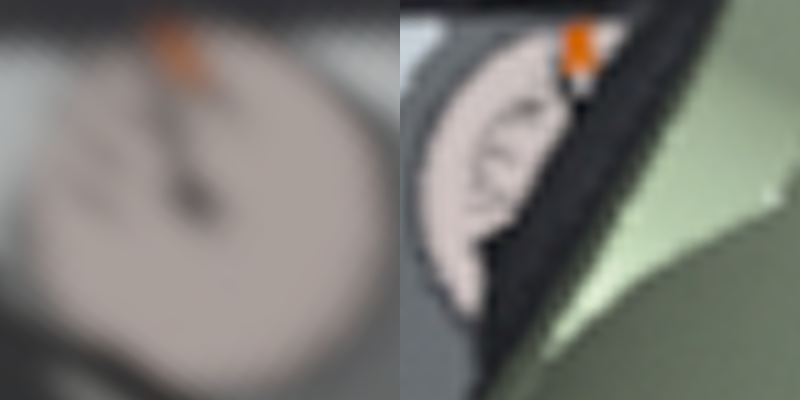

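Rectified dial: the mark is at about 8° left of up (178,55), and the needle, at about (163,95), is about 17° left of up. So about 9° of needle, or 7° of knob, remains.

Emit:
carry_out:
  targets:
    - [0,0,0,0,0,0.4,255]
    - [0,0,0,0,0,0.4,255]
    - [0,0,0,0,0,0.4,255]
    - [0,0,0,0,0,0,255]
    - [0,0,0,0,0,0,255]

```text
clock: 6.78
position: [0.5426, -0.1415, 0.0332]
tool_rot: [3.138, 0.001, 1.991]
force: [5.8, 5.0, 6.1]
grip_width: 0.0132
```

Emit:
carry_out:
  targets:
    - [0,0,0,0,0,0,120]
    - [0,0,0,0,0,0,0]
    - [0,0,0,0,0,0,0]
    - [0,0,0,0,0,0,0]
    - [0,0,0,0,0,0,0]

```text
clock: 7.2
position: [0.5404, -0.1426, 0.0323]
tool_rot: [-3.141, -0.0, 1.99]
force: [0.2, -0.1, -0.5]
grip_width: 0.0731
```

Emit:
carry_out:
  targets:
    - [0,0,-15,0,0,0,0]
    - [0,0,-30,0,0,0,0]
    - [0,0,-35,0,0,0,0]
    - [0,0,-35,0,0,0,0]

```text
clock: 7.53
position: [0.5399, -0.1426, 0.1483]
tool_rot: [-3.14, -0.001, 1.99]
force: [-0.1, 0.4, -0.2]
grip_width: 0.0856
```

Emit:
carry_out:
  targets:
    - [25.3,12.9,-2,0,0,0,0]
    - [25.3,12.9,-2,0,0,0,0]
    - [25.3,12.9,-2,0,0,0,0]
    - [25.3,12.9,-2,0,0,0,0]
    - [25.3,12.9,-2,0,0,0,0]

```text
clock: 7.95
position: [0.5478, 0.0006, 0.1575]
tool_rot: [-3.142, -0.0, 1.99]
force: [0.3, 0.3, -0.7]
grip_width: 0.0855
```

Emit:
carry_out:
  targets:
    - [25.3,12.9,0,0,0,0,0]
    - [25.3,12.9,0,0,0,0,0]
    - [25.3,12.9,0,0,0,0,0]
    - [25.3,12.9,0,0,0,0,0]
    - [25.3,12.9,0,0,0,0,0]

```text
clock: 8.37
position: [0.5552, 0.1425, 0.1573]
tool_rot: [-3.141, -0.0, 1.99]
force: [0.4, -0.7, -0.6]
grip_width: 0.0858
```

Emit:
carry_out:
  targets:
    - [25.3,12.9,0,0,0,0,0]
    - [25.3,12.9,0,0,0,0,0]
    - [25.3,12.9,0,0,0,0,0]
    - [25.3,12.9,0,0,0,0,0]
    - [25.3,12.9,0,0,0,0,0]

```text
clock: 8.78
position: [0.5626, 0.2843, 0.1572]
tool_rot: [-3.141, 0.0, 1.99]
force: [0.8, -0.5, 0.3]
grip_width: 0.0854
```

```bash
python3 dial.py d2.png; python3 - <<'E'
from h import *
F=[grab('top') for _ in range(6)]
P=np.mean([pts(f) for f in F],0);V=np.min([f['z_map'] for f in F],0)>0
m=V&(np.abs(P[...,0]-.568)<.025)&(np.abs(P[...,1]-.001)<.027)&(P[...,2]>.05)&(P[...,2]<.13)
q=P[m]
s=np.zeros(3)
A=np.c_[q[:,0]-.58,q[:,1]-.001,np.ones(len(q))]
k=np.ones(len(q),bool)
for _ in range(4):
    s=np.linalg.lstsq(A[k],q[k,2],rcond=None)[0];k=np.abs(A@s-q[:,2])<.004
print('face',k.sum(),len(q),'slope deg',np.degrees(np.arctan(s[:2])),s[2])
m=V&(np.hypot(P[...,0]-.542,P[...,1]+.142)<.03)&(P[...,2]>.045)&(P[...,2]<.075);q=P[m][:,:2];w,U=np.linalg.eigh(np.cov(q.T));print('knob',q.mean(0),np.degrees(np.arctan2(U[1,1],U[0,1]))%180,np.sqrt(12*w))
m=V&(np.abs(P[...,0]-.572)<.045)&(np.abs(P[...,1]-.001)<.04)&(P[...,2]>.068)&(P[...,2]<.13);q=P[m];print('face box',cv2.minAreaRect((q[:,:2]*1000).astype(np.float32)),q[:,2].min(),q[:,2].max())
E
```

```text
face 394 394 slope deg [22.72619449  0.91475537] 0.09423015288602947
knob [ 0.54198437 -0.14061101] 115.33834880559176 [0.01409083 0.03509575]
face box ((574.050537109375, -0.08444976806640625), (73.73194885253906, 77.8187484741211), 1.539018154144287) 0.06801240740348562 0.10401114656971581
```

View pics/d2.png

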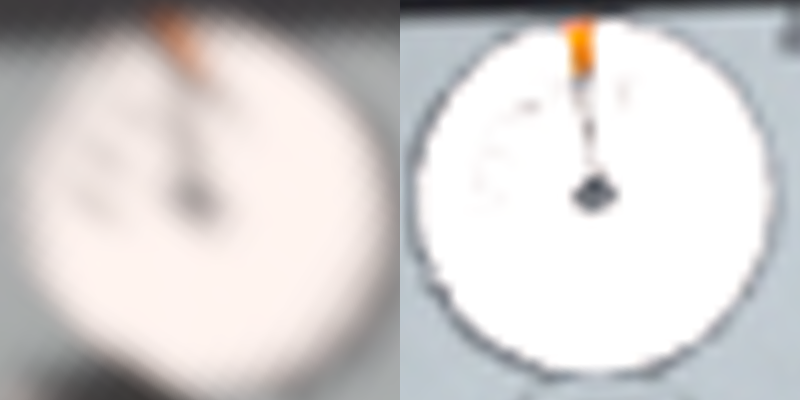

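```bash
python3 - <<'E'
from h import *
import sys; sys.argv=['x','x']
from dial import rect
fs=[grab('top') for _ in range(10)];f=fs[0]
I=np.mean([rect(g,h=.025).astype(float) for g in fs],0)
# dial centre: hub dark centroid ; and disc edge circle
g=I.mean(2)
hub=(g<140);yy,xx=np.indices(g.shape);hm=hub&(np.hypot(xx-194,yy-192)<30);w=(255-g)*hm
c=np.array([(xx*w).sum(),(yy*w).sum()])/w.sum();
E=(I.min(2)>215).astype(np.uint8);E=cv2.morphologyEx(E,cv2.MORPH_CLOSE,np.ones((35,35)));ct=max(cv2.findContours(E[10:385],0,2)[0],key=cv2.contourArea);print('hub',c,'disc',cv2.minEnclosingCircle(ct))
for cc in (c,):
  th=np.radians(np.arange(-30,31,1))  # + = left of up (ccw)
  for r in list(range(11,46,3)):
    x=cc[0]-np.sin(th)*r*4;y=cc[1]-np.cos(th)*r*4
    s=cv2.remap(I.astype(np.float32),x.astype(np.float32)[None],y.astype(np.float32)[None],1)[0]
    sat=s[:,0]-s[:,2];d=255-s[:,0]   # red channel dark => needle (orange red is high)
    d=np.clip(d-np.median(d)-8,0,None);sat=np.clip(sat-40,0,None)
    t=np.degrees(th);print(r,'needle',round((t*d).sum()/max(d.sum(),1e-6),1),round(d.max()),'mark',round((t*sat).sum()/max(sat.sum(),1e-6),1),round(sat.max()))
E
```

```text
hub [193.91783655 192.44638523] disc ((194.28826904296875, 185.8826141357422), 176.302490234375)
11 needle 6.2 15 mark 0.0 0
14 needle 5.1 49 mark 0.0 0
17 needle 4.7 63 mark 0.0 0
20 needle 5.7 20 mark 0.0 0
23 needle 8.3 30 mark 0.0 0
26 needle 7.4 53 mark 0.0 0
29 needle 6.1 69 mark 6.0 0
32 needle 4.8 43 mark 5.4 119
35 needle 6.4 16 mark 4.9 181
38 needle 0.0 0 mark 5.2 214
41 needle 13.0 14 mark 5.2 160
44 needle 4.2 23 mark 3.5 19
```

The needle is at about 6.0° and the mark at 5.1°, so the tip is on the mark, off by about 0.6 mm. The face slope reads 22.7°, against 22.9° expected. Next I turn to the tab and descend.

Emit:
carry_out:
  targets:
    - [0,0,0,0,0,-0.94,0]
    - [0,0,0,0,0,-0.94,0]
    - [0,0,0,0,0,-0.94,0]
    - [0,0,0,0,0,-0.94,0]
    - [0,0,0,0,0,-0.94,0]

```text
clock: 10.5
position: [0.5629, 0.2829, 0.1573]
tool_rot: [3.142, 0.0, 2.487]
force: [-0.6, -0.8, 0.1]
grip_width: 0.0854
```

Emit:
carry_out:
  targets:
    - [0,0,0,0,0,-0.94,0]
    - [0,0,0,0,0,-0.91,0]
    - [-1,-3.2,20,0,0,0,0]
    - [0,0,30,0,0,0,0]
    - [0,0,30,0,0,0,0]

```text
clock: 10.92
position: [0.5629, 0.2797, 0.0771]
tool_rot: [3.14, 0.001, 2.676]
force: [0.4, 0.1, 0.4]
grip_width: 0.0852
```

Emit:
carry_out:
  targets:
    - [1.4,0.8,20,0,0,0,0]
    - [0,0,20,0,0,0,0]
    - [0,0,16,0,0,0,0]
    - [0,0,10.5,0,0,0,0]
    - [0,0,0,0,0,0,0]

```text
clock: 11.33
position: [0.5605, 0.2804, 0.0088]
tool_rot: [-3.139, -0.001, 2.676]
force: [-0.5, 0.4, 1.1]
grip_width: 0.0855
```

Emit:
carry_out:
  targets:
    - [0,0,0,0,0,0,160]
    - [0,0,0,0,0,0,200]
    - [0,0,0,0,0,0,255]
    - [0,0,0,0,0,0,255]
    - [0,0,0,0,0,0,255]
  force: 40

```text
clock: 11.75
position: [0.5617, 0.2812, 0.0115]
tool_rot: [3.141, 0.0, 2.676]
force: [-0.1, 0.2, -0.1]
grip_width: 0.0255
```

Emit:
carry_out:
  targets:
    - [0,0,0,0,0,0,255]
    - [0,0,0,0,0,0,255]
    - [0,0,0,0,0,0,255]
    - [0,0,0,0,0,0,255]

```text
clock: 12.08
position: [0.5617, 0.2812, 0.0113]
tool_rot: [3.141, 0.0, 2.676]
force: [-1.4, 1.0, 6.4]
grip_width: 0.0117
```

Emit:
carry_out:
  targets:
    - [0,0,-15,0,0,0,255]
    - [0,0,-35,0,0,0,255]
    - [0,0,-41,0,0,0,255]
    - [0,0,-41,0,0,0,255]
    - [0,0,-41,0,0,0,255]

```text
clock: 12.5
position: [0.5611, 0.2805, 0.1868]
tool_rot: [3.142, 0.0, 2.676]
force: [0.8, -0.0, -0.4]
grip_width: 0.0115
```

Emit:
carry_out:
  targets:
    - [-9.8,-26.5,0,0,0,0,255]
    - [-9.8,-26.5,0,0,0,0,255]
    - [-9.8,-26.5,0,0,0,0,255]
    - [-9.8,-26.5,0,0,0,0,255]
    - [-9.8,-26.5,0,0,0,0,255]

```text
clock: 12.92
position: [0.5453, 0.1392, 0.1849]
tool_rot: [3.141, 0.0, 2.676]
force: [0.6, 0.1, -1.2]
grip_width: 0.0113
```

Emit:
carry_out:
  targets:
    - [-9.8,-26.5,0,0,0,0,255]
    - [-9.8,-26.5,0,0,0,0,255]
    - [-9.8,-26.5,0,0,0,0,255]
    - [-9.8,-26.5,0,0,0,0,255]
    - [-9.8,-26.5,0,0,0,0,255]

```text
clock: 13.33
position: [0.5296, -0.0012, 0.1849]
tool_rot: [3.141, 0.0, 2.676]
force: [1.4, 0.3, 0.1]
grip_width: 0.0113
```

Emit:
carry_out:
  targets:
    - [0,0,0,0,0,-0.945,255]
    - [0,0,0,0,0,-0.945,255]
    - [0,0,0,0,0,-0.945,255]
    - [0,0,0,0,0,-0.945,255]
    - [0,0,0,0,0,-0.945,255]

```text
clock: 13.75
position: [0.5299, -0.0, 0.1848]
tool_rot: [-3.142, 0.001, -3.108]
force: [-0.6, -0.4, -0.8]
grip_width: 0.0117
```

Emit:
carry_out:
  targets:
    - [0,0,0,0,-0.95,0,255]
    - [0,0,0,0,-0.95,0,255]
    - [0,0,0,0,-0.95,0,255]
    - [0,0,0,0,-0.95,0,255]
    - [0,0,0,0,0,0,255]

```text
clock: 14.17
position: [0.5276, -0.0004, 0.1841]
tool_rot: [3.141, 0.403, -3.113]
force: [0.3, -0.7, -1.1]
grip_width: 0.0116
```

```bash
cat > st.py <<'E'
from h import *
o=bot.observe();R=Ro.from_euler('xyz',o['tool_rot']).as_matrix();p=o['position']
t=np.radians(22.8);y=np.radians(1.75)
Rd=Ro.from_euler('z',y).as_matrix()@Ro.from_euler('y',-t).as_matrix() # face axes
f=np.array([.583,.001,.058])+Rd[:,2]*.033
G=Rd@np.diag([-1,1,-1])
print(o['clock'],'TCP rel face in face axes mm',(Rd.T@(p-f)*1e3).round(1),'rot left (tool rotvec units)',(Ro.from_matrix(R.T@G).as_rotvec(degrees=True)/6).round(2),'force in face axes',(Rd.T@o['force']).round(1),o['grip_width'])
E
python3 st.py
```

```text
14.1667 TCP rel face in face axes mm [ -2.3   0.3 104.7] rot left (tool rotvec units) [-0.    0.05 -0.02] force in face axes [-0.2 -0.7 -1.2] 0.01157641491223764
```

Emit:
carry_out:
  targets:
    - [-1.2,-0.2,20,0,0.05,0,255]
    - [-1.2,0,20,0,0,0,255]
    - [0,0,20,0,0,0,255]
    - [0,0,15,0,0,0,255]
    - [0,0,0,0,0,0,255]

```text
clock: 14.58
position: [0.5561, 0.002, 0.1351]
tool_rot: [3.136, 0.374, -3.114]
force: [-0.6, -0.5, -1.4]
grip_width: 0.0115
```

```bash
python3 st.py; python3 - <<'E'
from h import *
a=grab('top');b=grab('scene')
x=cv2.resize(a['color'][180:260,245:325],(400,400),interpolation=cv2.INTER_CUBIC)
y=cv2.resize(b['color'][165:245,250:330],(400,400),interpolation=cv2.INTER_CUBIC)
cv2.imwrite('pics/c3.png',np.hstack([x,y])[:,:,::-1])
P=pts(b)
t=np.radians(22.8)
E
```

```text
14.5833 TCP rel face in face axes mm [ 5.1  1.8 48.5] rot left (tool rotvec units) [ 0.04 -0.23 -0.03] force in face axes [-1.1 -0.5 -1.1] 0.011462475356411725
```

View pics/c3.png

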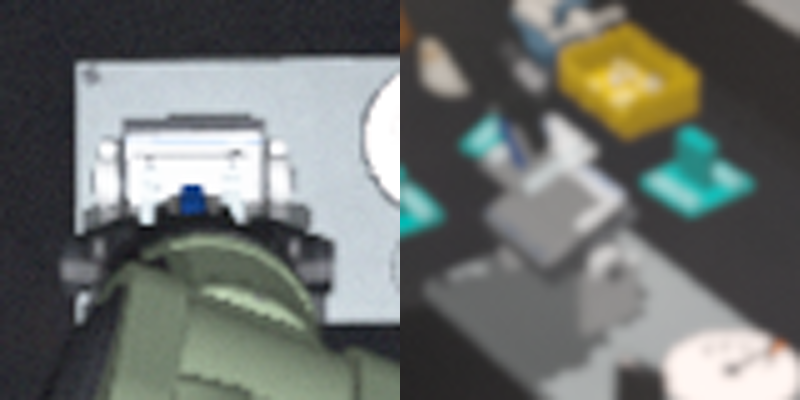

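Emit:
carry_out:
  targets:
    - [0,0,0,0,0,0,255]
    - [0,0,0,0,0,0,255]
    - [0,0,0,0,0,0,255]

```text
clock: 14.93
position: [0.5558, 0.0013, 0.1362]
tool_rot: [3.137, 0.377, -3.114]
force: [1.2, -0.0, -0.8]
grip_width: 0.0116
```

```bash
cat > ext.py <<'E'
from st import *
for cam in ('top','scene'):
    Fs=[grab(cam) for _ in range(5)]
    Z=np.array([g['z_map'] for g in Fs]);Fs[0]['z_map']=np.median(Z,0)
    Q=((pts(Fs[0])-f)@Rd*1e3).reshape(-1,3);Q=Q[Fs[0]['z_map'].ravel()>0]
    near=(np.abs(Q[:,0])<50)&(np.abs(Q[:,1])<50)
    h=np.histogram(Q[near][:,2],np.arange(-10,60,3));print(cam,dict(zip(h[1].astype(int),h[0])))
    for n,lo,hi in (('face',-5,6),('slide',(Rd.T@(p-f)*1e3)[2]-11.3+0,(Rd.T@(p-f)*1e3)[2]-11.3+9)):
        q=Q[near&(Q[:,2]>lo)&(Q[:,2]<hi)]
        if len(q)>20: print(n,len(q),'x',np.percentile(q[:,0],[1,99]).round(1),'y',np.percentile(q[:,1],[1,99]).round(1),'z',np.median(q[:,2]).round(1),'fit dz/dx,dz/dy deg',np.degrees(np.linalg.lstsq(np.c_[q[:,:2],np.ones(len(q))],q[:,2],rcond=None)[0][:2]).round(1))
E
python3 ext.py
```

```text
14.9333 TCP rel face in face axes mm [ 5.2  1.2 49.7] rot left (tool rotvec units) [ 0.03 -0.2  -0.02] force in face axes [ 0.8 -0.  -1.2] 0.011613240059106512
top {np.int64(-10): np.int64(0), np.int64(-7): np.int64(0), np.int64(-4): np.int64(0), np.int64(-1): np.int64(111), np.int64(2): np.int64(58), np.int64(5): np.int64(0), np.int64(8): np.int64(0), np.int64(11): np.int64(0), np.int64(14): np.int64(0), np.int64(17): np.int64(0), np.int64(20): np.int64(0), np.int64(23): np.int64(0), np.int64(26): np.int64(0), np.int64(29): np.int64(0), np.int64(32): np.int64(0), np.int64(35): np.int64(0), np.int64(38): np.int64(0), np.int64(41): np.int64(81), np.int64(44): np.int64(141), np.int64(47): np.int64(6), np.int64(50): np.int64(1), np.int64(53): np.int64(0), np.int64(56): np.int64(5)}
face 169 x [-7.7 34. ] y [-33.2  35.2] z 1.5 fit dz/dx,dz/dy deg [ 0.9 -0.1]
slide 223 x [ 0.6 31.9] y [-25.9  32.2] z 44.5 fit dz/dx,dz/dy deg [-2.3  0.3]
scene {np.int64(-10): np.int64(0), np.int64(-7): np.int64(2), np.int64(-4): np.int64(16), np.int64(-1): np.int64(73), np.int64(2): np.int64(183), np.int64(5): np.int64(5), np.int64(8): np.int64(0), np.int64(11): np.int64(0), np.int64(14): np.int64(0), np.int64(17): np.int64(0), np.int64(20): np.int64(0), np.int64(23): np.int64(0), np.int64(26): np.int64(0), np.int64(29): np.int64(0), np.int64(32): np.int64(0), np.int64(35): np.int64(0), np.int64(38): np.int64(1), np.int64(41): np.int64(26), np.int64(44): np.int64(112), np.int64(47): np.int64(27), np.int64(50): np.int64(3), np.int64(53): np.int64(6), np.int64(56): np.int64(4)}
face 278 x [-35.7  33.6] y [-34.3  34.3] z 2.5 fit dz/dx,dz/dy deg [0.6 1.6]
slide 148 x [-23.5  31.9] y [-27.4  33.2] z 45.2 fit dz/dx,dz/dy deg [-0.7  0.6]
```

```bash
python3 -c "
from h import *
o=bot.observe();print(o['qpos'].round(3),o['qd'].round(3))"
```

```text
[-0.324  0.439  0.248  2.195 -0.483  0.162  1.944] [ 0.    -0.    -0.001 -0.    -0.002  0.001  0.001]
```

Emit:
carry_out:
  targets:
    - [2.5,-1,0,0,-0.1,0,255]
    - [2.5,-1,0,0,-0.1,0,255]
    - [0,0,0,0,0,0,255]

```text
clock: 15.68
position: [0.5516, 0.0004, 0.1337]
tool_rot: [3.136, 0.387, -3.114]
force: [0.0, -0.4, -1.5]
grip_width: 0.0112
```

```bash
python3 st.py;  python3 -c "
from h import *
o=bot.observe();print(o['qpos'].round(3),o['qd'].round(3))"
```

```text
15.6833 TCP rel face in face axes mm [ 0.4  0.3 48.9] rot left (tool rotvec units) [ 0.04 -0.1  -0.03] force in face axes [-0.6 -0.4 -1.4] 0.011192948600775809
[-0.399  0.449  0.346  2.218 -0.847  0.162  2.302] [ 0.032 -0.008 -0.062 -0.022  0.432  0.001 -0.432]
```

q6 is at its lower limit (0.16), so the wrist must bend the other way (q5 near π). I'll fit the arm's kinematics to plan that.

```bash
cat > kin.py <<'E'
import numpy as np
from scipy.spatial.transform import Rotation as Ro
from scipy.optimize import least_squares
def fk(q,L,sg):
    h,a,b,c,off=L
    q=np.asarray(q)*sg
    R=Ro.from_euler('z',q[0]);p=np.array([0,0,h])
    R=R*Ro.from_euler('y',q[1]);R=R*Ro.from_euler('z',q[2]);p=p+R.apply([0,0,a])
    R=R*Ro.from_euler('y',q[3]);R=R*Ro.from_euler('z',q[4]);p=p+R.apply([0,0,b])
    R=R*Ro.from_euler('y',q[5]);R=R*Ro.from_euler('z',q[6]+off);p=p+R.apply([0,0,c])
    return p,R
D=[([-1.348192,.521979,-.036361,1.599901,.021183,1.021081,-.112786],[.18032641,.59813391,.23078529],[-3.140608,0,2.84881])]
E
python3 - <<'E'
from kin import *
from h import bot
import itertools
o=bot.observe();D.append((list(o['qpos']),list(o['position']),list(o['tool_rot'])))
best=[]
for s in itertools.product([1,-1],repeat=4):
    sg=np.array([s[0],1,s[1],1,s[2],1,s[3]])
    def r(L):
        e=[]
        for q,p,t in D:
            P,R=fk(q,L,sg);e+=list((P-p)*5)+list((R.inv()*Ro.from_euler('xyz',t)).as_rotvec())
        return e
    for off in (0,1.57,3.14,-1.57):
        x=least_squares(r,[.3,.4,.4,.3,off]);best.append((x.cost,s,x.x))
best.sort(key=lambda b:b[0]);[print(b) for b in best[:3]]
open('kin.py','a').write(f"D={D!r}\nSG=np.array({[best[0][1][0],1,best[0][1][1],1,best[0][1][2],1,best[0][1][3]]})\nL=np.array({list(best[0][2])})\n")
E
```

```text
(np.float64(0.06368860701554645), (-1, -1, -1, -1), array([0.62012551, 0.36694404, 0.50746648, 0.42462933, 1.57079665]))
(np.float64(0.06368860701554648), (-1, -1, -1, -1), array([0.62012551, 0.36694403, 0.50746648, 0.42462933, 1.57079665]))
(np.float64(0.06368860701554649), (-1, -1, -1, -1), array([0.6201255 , 0.36694404, 0.50746648, 0.42462933, 1.57079665]))
```

```bash
python3 - <<'E'
from kin import *
D.append(([-0.324,0.439,0.248,2.195,-0.483,0.162,1.944],[.5558,.0013,.1362],[3.137,.377,-3.114]))
A=[];B=[]
for q,p,t in D:
    P,R=fk(q,L,SG);print((R.inv()*Ro.from_euler('xyz',t)).as_rotvec(),P-p)
    q=np.array(q)*SG;rows=[np.array([[0],[0],[1.]])]
    R0=Ro.from_euler('z',q[0]);R1=R0*Ro.from_euler('y',q[1])*Ro.from_euler('z',q[2]);R2=R1*Ro.from_euler('y',q[3])*Ro.from_euler('z',q[4]);R3=R2*Ro.from_euler('y',q[5])
    M=np.c_[[0,0,1],R1.as_matrix()[:,[0,2]],R2.as_matrix()[:,[0,2]],R3.as_matrix()[:,[2]]]
    A.append(M);B.append(p)
A=np.vstack(A);B=np.hstack(B);x,res,rk,sv=np.linalg.lstsq(A,B,rcond=None);print('h,ax,az,bx,bz,cz',x.round(4),rk,sv,(A@x-B).round(4))
E
```

```text
[6.66038582e-07 3.54329023e-05 3.21630533e-07] [-0.0626425   0.00536427  0.01724297]
[-1.58727198e-16  1.31703459e-16 -3.22658177e-07] [ 0.00237374  0.02327995 -0.01724297]
[-8.25644308e-04 -1.70768719e-03  5.37636298e-05] [ 0.00279112  0.03332741 -0.01712674]
h,ax,az,bx,bz,cz [ 0.0143  0.0973  0.5058 -0.1153  0.2619  0.1324] 6 [3.40162947 2.36720447 0.76177716 0.48353787 0.10270787 0.02444864] [-0.0588  0.0096  0.0023 -0.0094 -0.0088 -0.0049  0.0097  0.0237  0.0026]
```

Emit:
carry_out:
  targets:
    - [0,0,-20,0,0.5,0,255]
    - [0,0,-20,0,0.5,0,255]
    - [0,0,0,0,0,0,255]

```text
clock: 15.93
position: [0.5418, -0.0008, 0.1655]
tool_rot: [3.138, 0.302, -3.113]
force: [1.4, 0.6, -0.8]
grip_width: 0.0116
```

```bash
echo 'from h import *
o=bot.observe();open("log.txt","a").write(repr((list(map(float,o["qpos"])),list(map(float,o["position"])),list(map(float,o["tool_rot"]))))+"\n");print(o["qpos"].round(3),o["position"].round(4),o["tool_rot"].round(3))' > log.py; python3 log.py
```

```text
[-0.612  0.438  0.634  2.158 -0.69   0.394  2.149] [ 0.5418 -0.0008  0.1655] [ 3.138  0.302 -3.113]
```

Emit:
carry_out:
  targets:
    - [0,0,-20,0,0.8,0,255]
    - [0,0,-20,0,0.8,0,255]
    - [0,0,0,0,0.8,0,255]
    - [0,0,0,0,0.5,0,255]
    - [0,0,0,0,0,0,255]

```text
clock: 16.35
position: [0.5318, -0.001, 0.2011]
tool_rot: [3.14, -0.003, -3.11]
force: [0.0, -0.0, -2.1]
grip_width: 0.0116
```

```bash
python3 log.py
```

```text
[-0.676  0.542  0.807  1.903 -0.492  0.911  1.975] [ 0.5318 -0.001   0.2011] [ 3.14e+00 -3.00e-03 -3.11e+00]
```

Emit:
carry_out:
  targets:
    - [-20,20,0,0,0.3,0,255]
    - [-20,20,0,0,0.3,0,255]
    - [-20,20,0,0,0,0,255]
    - [-20,20,0,0,0,0,255]
    - [0,0,0,0,0,0,255]

```text
clock: 16.77
position: [0.6101, 0.0856, 0.1972]
tool_rot: [3.137, -0.062, -3.107]
force: [1.0, 0.2, -0.5]
grip_width: 0.0111
```

```bash
python3 log.py; python3 - <<'E'
from kin import *
from h import bot
D.append(([-0.324,0.439,0.248,2.195,-0.483,0.162,1.944],[.5558,.0013,.1362],[3.137,.377,-3.114]))
D+=[eval(l) for l in open('log.txt')]
A=[];B=[];I=np.eye(3)
for q,p,t in D:
    q=np.array(q)*SG;E=Ro.from_euler
    Ra=E('z',q[0]);Rb=Ra*E('y',q[1]);Rc=Rb*E('z',q[2]);Rd=Rc*E('y',q[3]);Re=Rd*E('z',q[4]);Rf=Re*E('y',q[5])
    e=[I]+[r.as_matrix() for r in (Ra,Rc,Re,Rf)]
    A.append(np.c_[e[0],e[1][:,[0,1]],e[2],e[3],e[4]]);B.append(p)
A=np.vstack(A);B=np.hstack(B)
lam=2e-3
x=np.linalg.solve(A.T@A+lam**2*np.eye(A.shape[1]),A.T@B)
print('base',x[:3].round(4),'a xy',x[3:5].round(4),'upper',x[5:8].round(4),'fore',x[8:11].round(4),'tool',x[11:].round(4));print((A@x-B).round(4))
E
```

```text
[-0.695  0.705  0.762  1.63  -0.535  1.093  1.836] [0.6101 0.0856 0.1972] [ 3.137 -0.062 -3.107]
base [ 0.0007 -0.0005  0.3212] a xy [ 0.0009 -0.0203] upper [-5.000e-04 -3.700e-02  5.283e-01] fore [ 2.000e-04 -6.000e-04  4.202e-01] tool [-0.0011 -0.0006  0.3277]
[ 0.      0.      0.0001 -0.     -0.      0.0003  0.0001  0.     -0.0004
 -0.0001  0.      0.0002  0.      0.     -0.0001 -0.     -0.0001 -0.0001]
```

```bash
python3 - <<'E' >> kin.py
print('''
E=Ro.from_euler
LO=np.array([-2.91,-.3,-1.5,.17,-1.26,.16,-2.52]);HI=np.array([2.91,2.13,1.42,2.43,4.41,1.93,2.52])
def fk2(q):
    q=np.asarray(q)*SG
    Ra=E('z',q[0]);Rc=Ra*E('y',q[1])*E('z',q[2]);Re=Rc*E('y',q[3])*E('z',q[4]);Rf=Re*E('y',q[5])
    p=np.array([0,0,.3212])+Ra.apply([0,-.0203,0])+Rc.apply([0,-.037,.5283])+Re.apply([0,0,.4202])+Rf.apply([0,0,.3277])
    return p,Rf*E('z',q[6]+np.pi/2)
def face(dx=0,dy=0,dz=0,flip=0):
    t=np.radians(22.8);R=E('z',np.radians(1.75))*E('y',-t)
    p=np.array([.583,.001,.058])+R.apply([dx,dy,.033+dz])
    return p,R*Ro.from_matrix(np.diag([1,-1,-1]) if flip else np.diag([-1,1,-1]))
def err(q,T,w=.3):
    p,R=fk2(q);return np.r_[T[0]-p,w*(R.inv()*T[1]).as_rotvec()]
''')
E
python3 - <<'E'
from kin import *
q0=np.array([-0.695,0.705,0.762,1.63,-0.535,1.093,1.836])
print(fk2(q0)[0])
for flip in (0,1):
  for seed5 in (-.5,2.6):
    for q3 in (-1.3,-.9,-.5,0,.5,.9,1.3):
      o=[]
      for dz in (.05,.0075):
        T=face(dz=dz,flip=flip);b=None
        for k in range(12):
          s=np.random.default_rng(k).uniform(-.5,.5,7)+[0,.5,q3,2,seed5,.5,0 if k%2 else 1.8-3.6*(k%4>1)]
          x=least_squares(lambda q:np.r_[err(q,T)*100,(q[2]-q3)*.05*100],np.clip(s,LO+.01,HI-.01),bounds=(LO,HI))
          if np.linalg.norm(err(x.x,T))<1e-3+.5 and (b is None or x.cost<b.cost):b=x
        o.append(b)
      if o[1] is not None and np.linalg.norm(err(o[1].x,T))<1e-3: print(flip,seed5,q3,o[0].x.round(2),o[1].x.round(2))
E
```

```text
[0.60843334 0.08683565 0.19745249]
0 -0.5 -1.3 [ 0.81  0.78 -1.3   2.17  1.43  0.82  0.25] [ 0.78  0.92 -1.3   2.15  1.56  0.91  0.19]
0 -0.5 -0.9 [ 0.57  0.56 -0.9   2.18  1.29  0.5   0.3 ] [ 0.56  0.67 -0.9   2.16  1.47  0.54  0.16]
0 -0.5 -0.5 [ 0.27  0.45 -0.5   2.19  1.09  0.29  0.44] [ 0.27  0.56 -0.5   2.18  1.39  0.29  0.17]
0 2.6 -1.3 [ 0.81  0.78 -1.3   2.17  1.43  0.82  0.25] [ 0.78  0.92 -1.3   2.15  1.56  0.91  0.19]
0 2.6 -0.9 [ 0.57  0.56 -0.9   2.18  1.29  0.5   0.3 ] [ 0.56  0.67 -0.9   2.16  1.47  0.54  0.16]
0 2.6 -0.5 [ 0.27  0.45 -0.5   2.19  1.09  0.29  0.44] [ 0.27  0.56 -0.5   2.18  1.39  0.29  0.17]
```

```bash
cat >> kin.py <<'E'
def jac(q):
    J=np.zeros((6,7));p0,R0=fk2(q)
    for i in range(7):
        d=np.array(q,float);d[i]+=1e-5;p,R=fk2(d);J[:,i]=np.r_[(p-p0)/1e-5,(R*R0.inv()).as_rotvec()/1e-5]
    return J
def sim(q,rows,lam=.02,sub=4,clip=True,post=None,kp=0):
    q=np.array(q,float);P,R=fk2(q)
    for r in rows:
        P=P+R.apply(np.array(r[:3])/1e3);R=R*Ro.from_rotvec(np.radians(6*np.array(r[3:6])))
        for _ in range(sub*2):
            p,Rq=fk2(q);e=np.r_[P-p,(R*Rq.inv()).as_rotvec()];act=np.ones(7,bool)
            J=jac(q)
            for _ in range(3):
                Ja=J*act;Ji=Ja.T@np.linalg.inv(Ja@Ja.T+lam**2*np.eye(6));dq=Ji@e
                if post is not None: dq+=kp*(np.eye(7)-Ji@Ja)@((post-q)*act)
                bad=act&(((q+dq)<LO)|((q+dq)>HI))
                if not bad.any() or not clip:break
                act&=~bad
            q=np.clip(q+dq,LO,HI)
    return q,np.r_[(P-fk2(q)[0])*1e3,np.degrees((R*fk2(q)[1].inv()).as_rotvec())]
E
python3 - <<'E'
from kin import *
lg=[np.array(eval(l)[0]) for l in open('log.txt')]
qi=np.array([-1.348192,.521979,-.036361,1.599901,.021183,1.021081,-.112786])
m1=[[0,0,-20,0,.8,0],[0,0,-20,0,.8,0],[0,0,0,0,.8,0],[0,0,0,0,.5,0]]
m2=[[-20,20,0,0,.3,0]]*2+[[-20,20,0,0,0,0]]*2
q15=[-0.324,0.439,0.248,2.195,-0.483,0.162,1.944];
print('true',lg[1].round(2),lg[2].round(2))
for kp in (0,.02,-.02):
    print(kp,sim(lg[0],m1,post=qi,kp=kp)[0].round(2),sim(lg[1],m2,post=qi,kp=kp)[0].round(2))
# whole history from start
H=[[-22.4,-24.1,3,0,0,0]]*25+[[0,0,0,0,0,-.75]]*2+[[1.2,.8,20,0,0,0]]+[[0,0,20,0,0,0]]*3+[[0,0,44,0,0,0]]+[[.5,-3.4,0,0,0,0]]+[[0,0,0,0,0,.5]]*17+[[0,0,0,0,0,.4]]*3+[[0,0,-29,0,0,0]]*4+[[25.3,12.9,-.7,0,0,0]]*15+[[0,0,0,0,0,-.936]]*7+[[0,0,20,0,0,0]]*7+[[0,0,5,0,0,0]]+[[0,0,-35,0,0,0]]*5+[[-9.8,-26.5,0,0,0,0]]*10+[[0,0,0,0,0,-.945]]*5+[[0,0,0,0,-.95,0]]*4+[[-1.2,-.2,20,0,.05,0],[-1.2,0,20,0,0,0],[0,0,20,0,0,0],[0,0,15,0,0,0]]
q=sim(qi,H[:-8])[0];print('before tilt',q.round(2));q=sim(q,H[-8:-4])[0];print('tilt',q.round(2));q=sim(q,H[-4:]);print('hover',q[0].round(2),q[1].round(1),'true',q15)
E
```

```text
true [-0.68  0.54  0.81  1.9  -0.49  0.91  1.98] [-0.7   0.71  0.76  1.63 -0.53  1.09  1.84]
0 [-0.68  0.54  0.81  1.9  -0.49  0.92  1.97] [-0.69  0.71  0.76  1.63 -0.53  1.1   1.84]
0.02 [-0.41  0.44  0.4   1.89 -0.22  0.86  1.71] [-0.45  0.6   0.35  1.62 -0.24  1.03  1.58]
-0.02 [-0.9   0.92  1.4   1.91 -0.98  1.24  2.45] [-0.9   1.09  1.4   1.64 -1.05  1.44  2.25]
before tilt [-0.27  0.43  0.21  1.9  -0.12  0.82  1.61]
tilt [-0.32  0.29  0.21  2.23 -0.1   0.24  1.57]
hover [-0.42  0.49  0.38  2.21 -1.07  0.16  2.51] [-0.7 -0.1 -1.3  0.  -0.   0. ] true [-0.324, 0.439, 0.248, 2.195, -0.483, 0.162, 1.944]
```

```bash
cat > plan.py <<'E'
from kin import *
from math import sin,cos
import sys
def rz(a):c,s=cos(a),sin(a);return np.array([[c,-s,0],[s,c,0],[0,0,1.]])
def ry(a):c,s=cos(a),sin(a);return np.array([[c,0,s],[0,1,0],[-s,0,c]])
ex=np.array
def fj(q):
    s=np.asarray(q)*SG;ax=[];pt=[];R=np.eye(3);p=ex([0,0,.3212])
    for i,(f,t) in enumerate([(rz,(0,-.0203,0)),(ry,(0,0,0)),(rz,(0,-.037,.5283)),(ry,(0,0,0)),(rz,(0,0,.4202)),(ry,(0,0,.3277)),(rz,(0,0,0))]):
        ax.append(SG[i]*(R[:,2] if f is rz else R[:,1]));pt.append(p);R=R@f(s[i]+(np.pi/2 if i==6 else 0));p=p+R@ex(t)
    J=np.array([np.r_[np.cross(a,p-o),a] for a,o in zip(ax,pt)]).T
    return p,R,J
def lg(R):return cv2.Rodrigues(R)[0].ravel()
import cv2
def run(q,poses,it=3,lam=.02):
    Q=[]
    for P,R in poses:
        for _ in range(it):
            p,Rq,J=fj(q);e=np.r_[P-p,lg(R@Rq.T)];act=np.ones(7,bool)
            for _ in range(3):
                Ja=J*act;dq=Ja.T@np.linalg.solve(Ja@Ja.T+lam**2*np.eye(6),e)
                bad=act&(((q+dq)<LO)|((q+dq)>HI))
                if not bad.any():break
                act&=~bad
            q=np.clip(q+dq,LO,HI)
        Q.append(q)
    return np.array(Q),e
def leg(a,b,dmm=30,dang=5.4):
    d=b[0]-a[0];w=lg(a[1].T@b[1]);n=int(max(np.ceil(np.linalg.norm(d)*1e3/dmm),np.ceil(np.degrees(np.linalg.norm(w))/dang),1))
    return [(a[0]+d*k/n,a[1]@cv2.Rodrigues(w*k/n)[0]) for k in range(1,n+1)]
def fc(*a,**k):
    p,R=face(*a,**k);return p,R.as_matrix()
E
cat > search.py <<'E'
from plan import *
from h import bot
q0=bot.observe()['qpos'];p,R,_=fj(q0);print(p,bot.observe()['position'])
rng=np.random.default_rng(int(sys.argv[1]));best=None;import time;t0=time.time()
base=rz(np.radians(181.75))@np.diag([1,-1,-1.])
hov=fc(-.001,0,.06);fin=fc(-.001,0,.006)
while time.time()-t0<100:
    wp=[]
    for k in range(rng.integers(1,4)):
        P=rng.uniform([.45,-.2,.24],[.68,.3,.38]);t=np.radians(rng.uniform(-45,45,2));y=np.radians(rng.uniform(-80,80))
        wp.append((P,rz(y)@base@cv2.Rodrigues(np.r_[t,0])[0]))
    poses=[];a=(p,R)
    for b in wp+[hov,fin]:poses+=leg(a,b);a=b
    if len(poses)>90: continue
    Q,e=run(q0,poses,2)
    err=np.linalg.norm(e[:3])*1e3+np.degrees(np.linalg.norm(e[3:]))
    m=min((Q-LO).min(),(HI-Q).min())
    sc=-err-max(0,.1-m)*100-len(poses)*.05-max(0,np.abs(np.diff(Q[:,:],axis=0)).max()-.15)*100
    if best is None or sc>best[0]:best=(sc,wp,Q,err,m,len(poses))
print(best[0],best[3:],best[2][-1].round(2),[(w[0].round(3),np.degrees(lg(base.T@w[1])).round(0)) for w in best[1]])
import pickle;pickle.dump((best[0],best[1]),open(f's{sys.argv[1]}.pkl','wb'))
E
for i in 1 2 3 4; do python3 search.py $i & done; wait; nproc
```

```text
this script no longer has the robot
this script no longer has the robot
this script no longer has the robot
[0.60838778 0.08669632 0.19720856] [0.61010871 0.08564096 0.19718879]
-14.89961293620862 (np.float64(1.114538142097343), np.float64(0.029725409136321268), 51) [ 0.66  0.76 -1.06  2.16  1.52  0.68  0.16] [(array([ 0.66 , -0.01 ,  0.297]), array([-9., -0., -8.])), (array([ 0.632, -0.101,  0.245]), array([-18.,  16., -76.])), (array([ 0.594, -0.048,  0.294]), array([ 37., -37.,  11.]))]
4Exception ignored in: <_io.TextIOWrapper mode='rw' encoding='UTF-8'>
Traceback (most recent call last):
BrokenPipeError: [Errno 32] Broken pipe
Exception ignored in: <_io.TextIOWrapper mode='rw' encoding='UTF-8'>
Traceback (most recent call last):
BrokenPipeError: [Errno 32] Broken pipe
```

```bash
python3 -c "
from h import bot;import numpy as np;np.save('q0.npy',bot.observe()['qpos'])"
sed -i "s/^from h import bot//;s/^q0=.*/q0=np.load('q0.npy');p,R,_=fj(q0)/;s/t0<100/t0<150/" search.py
python3 - <<'E'
s=open('search.py').read()
s=s.replace("    poses=[];a=(p,R)","""    if best is not None and rng.random()<.7:
        wp=[(w[0]+rng.normal(0,.02,3),w[1]@cv2.Rodrigues(rng.normal(0,.12,3))[0]) for w in best[1]]
        wp=[(np.clip(w[0],[.45,-.2,.24],[.68,.3,.38]),w[1]) for w in wp]
    poses=[];a=(p,R)""").replace("len(poses)*.05","len(poses)*.08")
open('search.py','w').write(s)
E
export OMP_NUM_THREADS=1;for i in 1 2 3 4; do python3 search.py $i & done; wait
```

```text
-13.246089427752043 (np.float64(1.0778150513569464), np.float64(0.079963656168057), 53) [ 0.42  0.61 -0.7   2.17  1.45  0.41  0.14] [(array([ 0.651, -0.2  ,  0.299]), array([-46.,  21., -78.])), (array([0.527, 0.003, 0.295]), array([ 38., -22.,  14.]))]
-13.023979744340107 (np.float64(1.2530311083122265), np.float64(0.07427563124801084), 56) [ 0.33  0.58 -0.59  2.17  1.42  0.34  0.15] [(array([ 0.586, -0.014,  0.269]), array([-25.,  17., -77.])), (array([ 0.539, -0.016,  0.334]), array([ 26., -21.,  50.]))]
-16.262269782793606 (np.float64(1.0347018815019657), np.float64(0.08365880172240914), 29) [ 0.45  0.62 -0.75  2.17  1.45  0.44  0.14] [(array([ 0.608, -0.177,  0.24 ]), array([-10.,  -0., -68.]))]
-11.680910332539703 (np.float64(1.0258263476465892), np.float64(0.05170612286863685), 50) [ 0.58  0.69 -0.93  2.16  1.49  0.57  0.15] [(array([0.578, 0.089, 0.307]), array([-46.,   2., -10.])), (array([ 0.59 , -0.195,  0.24 ]), array([ 13., -10., -99.]))]
```

```bash
cat > emit.py <<'E'
from plan import *
import pickle
def rows(a,b,dmm,dang):
    ps=leg(a,b,dmm,dang);o=[]
    for P,R in ps:
        # rounding carried on
        t=np.round(a[1].T@(P-a[0])*1e3,1);w=np.round(np.degrees(lg(a[1].T@R))/6,2);o.append(list(map(float,t))+list(map(float,w)))
        a=(a[0]+a[1]@t/1e3,a[1]@cv2.Rodrigues(np.radians(w*6))[0])
    return o,a
def show(q,o,a,rs):
    ps=[]
    for r in rs:
        a=(a[0]+a[1]@np.array(r[:3])/1e3,a[1]@cv2.Rodrigues(np.radians(6*np.array(r[3:])))[0]);ps.append(a)
    return run(q,ps,3)
E
python3 - <<'E'
from emit import *
q0=np.load('q0.npy');p,R,_=fj(q0)
w=pickle.load(open('s3.pkl','rb'))[1][0]
r1,a1=rows((p,R),w,25,5)
Q1,e=show(q0,0,(p,R),r1);print(len(r1),'leg1 maxstep',np.abs(np.diff(Q1,axis=0)).max(0).round(3),Q1[-1].round(2),e.round(3))
for r in r1:print(r)
r2,a2=rows(a1,fc(-.001,0,.06),25,3);Q2,e=show(Q1[-1],0,a1,r2);print(len(r2),'leg2 maxstep',np.abs(np.diff(Q2,axis=0)).max(0).round(3),e.round(3))
print('min margins',(Q2-LO).min(0).round(2),(HI-Q2).min(0).round(2))
print(Q2[::4].round(2))
E
```

```text
17 leg1 maxstep [0.12  0.067 0.185 0.032 0.103 0.084 0.084] [ 0.49  0.9  -1.04  1.22  0.43  1.78  2.49] [ 0.  0. -0.  0.  0. -0.]
[1.8, -5.8, -4.1, -0.22, 0.14, -0.75]
[2.2, -5.6, -4.3, -0.21, 0.14, -0.76]
[2.8, -5.3, -4.3, -0.22, 0.14, -0.75]
[3.2, -5.0, -4.4, -0.21, 0.14, -0.75]
[3.7, -4.6, -4.4, -0.22, 0.15, -0.76]
[4.1, -4.2, -4.5, -0.21, 0.14, -0.75]
[4.5, -3.7, -4.5, -0.22, 0.14, -0.75]
[4.8, -3.3, -4.5, -0.21, 0.14, -0.76]
[5.1, -2.8, -4.6, -0.22, 0.14, -0.75]
[5.4, -2.2, -4.4, -0.22, 0.14, -0.76]
[5.6, -1.8, -4.5, -0.21, 0.14, -0.75]
[5.8, -1.2, -4.4, -0.22, 0.14, -0.75]
[5.9, -0.6, -4.4, -0.21, 0.14, -0.76]
[6.0, -0.0, -4.2, -0.22, 0.14, -0.75]
[6.0, 0.5, -4.2, -0.21, 0.15, -0.75]
[6.1, 1.1, -4.1, -0.22, 0.14, -0.76]
[6.0, 1.6, -3.9, -0.22, 0.14, -0.75]
30 leg2 maxstep [0.127 0.019 0.134 0.036 0.08  0.056 0.149] [-0.  0. -0. -0. -0. -0.]
min margins [3.   0.7  0.46 1.08 1.63 0.05 3.23] [2.21 1.24 1.69 0.22 3.61 0.2  0.07]
[[ 0.51  0.89 -1.04  1.25  0.42  1.73  2.45]
 [ 0.58  0.83 -1.03  1.38  0.4   1.54  2.3 ]
 [ 0.64  0.77 -1.02  1.52  0.38  1.34  2.15]
 [ 0.68  0.7  -1.    1.66  0.37  1.12  1.99]
 [ 0.7   0.63 -0.96  1.8   0.39  0.91  1.81]
 [ 0.66  0.55 -0.89  1.93  0.42  0.69  1.59]
 [ 0.53  0.48 -0.73  2.06  0.52  0.47  1.3 ]
 [ 0.22  0.41 -0.4   2.18  0.72  0.26  0.86]]
```

```bash
python3 - <<'E'
from emit import *
q0=np.load('q0.npy')
for s in '1234':
    wp=pickle.load(open(f's{s}.pkl','rb'))[1];p,R,_=fj(q0);a=(p,R);q=q0;print('seed',s,[w[0].round(3) for w in wp])
    for b in wp+[fc(-.001,0,.06),fc(-.001,0,.006)]:
        r,a2=rows(a,b,25,4);Q,e=show(q,0,a,r);Qf=np.vstack([q,Q]);print('  rows',len(r),'step',np.abs(np.diff(Qf,axis=0)).max(0).round(2),'end',Q[-1].round(2),'margin',min((Q-LO).min(),(HI-Q).min()).round(3),np.linalg.norm(e).round(4));a=a2;q=Q[-1]
E
```

```text
seed 1 [array([ 0.651, -0.2  ,  0.299]), array([0.527, 0.003, 0.295])]
  rows 24 step [0.11 0.06 0.16 0.07 0.1  0.09 0.08] end [ 0.71  1.12 -1.24  1.26  0.44  1.92  2.51] margin 0.013 0.2088
  rows 33 step [0.06 0.04 0.05 0.07 0.05 0.08 0.12] end [ 0.01  0.41 -0.74  1.97  1.02  1.36  0.12] margin 0.013 0.0
  rows 11 step [0.04 0.03 0.01 0.03 0.02 0.09 0.04] end [ 0.49  0.49 -0.78  2.19  1.18  0.42  0.38] margin 0.24 0.0
  rows 3 step [0.04 0.04 0.04 0.01 0.09 0.01 0.08] end [ 0.39  0.6  -0.67  2.17  1.44  0.39  0.15] margin 0.231 0.0
seed 2 [array([0.578, 0.089, 0.307]), array([ 0.59 , -0.195,  0.24 ])]
  rows 12 step [0.05 0.03 0.03 0.01 0.04 0.05 0.05] end [-0.16  0.61  0.46  1.61 -0.95  1.52  2.4 ] margin 0.122 0.0
  rows 27 step [0.08 0.05 0.12 0.05 0.1  0.04 0.05] end [ 1.05  0.87 -1.44  1.92  1.16  1.07  2.5 ] margin 0.019 0.0949
  rows 26 step [0.04 0.02 0.03 0.03 0.05 0.03 0.12] end [ 0.66  0.58 -1.02  2.18  1.29  0.57  0.31] margin 0.019 0.0
  rows 3 step [0.03 0.04 0.03 0.01 0.07 0.   0.06] end [ 0.58  0.69 -0.93  2.16  1.49  0.57  0.15] margin 0.252 0.0
seed 3 [array([ 0.5
[... 224 characters left out ...]
end [ 0.02  0.34 -0.56  1.79  0.75  1.33 -0.11] margin 0.078 0.0
  rows 15 step [0.03 0.03 0.01 0.04 0.04 0.07 0.04] end [ 0.37  0.45 -0.62  2.2   1.1   0.34  0.44] margin 0.179 0.0
  rows 3 step [0.05 0.04 0.06 0.01 0.11 0.02 0.11] end [ 0.24  0.55 -0.47  2.18  1.4   0.28  0.15] margin 0.117 0.0001
seed 4 [array([ 0.608, -0.177,  0.24 ])]
  rows 18 step [0.15 0.09 0.19 0.03 0.12 0.09 0.08] end [ 0.88  0.86 -1.18  1.41  0.63  1.44  2.52] margin 0.005 0.0001
  rows 19 step [0.12 0.03 0.11 0.05 0.1  0.06 0.21] end [ 0.29  0.43 -0.52  2.2   1.03  0.3   0.5 ] margin 0.076 0.0002
  rows 3 step [0.06 0.03 0.07 0.01 0.13 0.03 0.13] end [ 0.13  0.53 -0.32  2.18  1.35  0.2   0.17] margin 0.038 0.0003
```

```bash
cat > grp.py <<'E'
from emit import *
from h import bot
def groups(a,b,G,n=5):
    """G groups of n equal rows from pose a to b"""
    d=b[0]-a[0];w=lg(a[1].T@b[1]);o=[];A0=a
    for g in range(1,G+1):
        P,R=A0[0]+d*g/G,A0[1]@cv2.Rodrigues(w*g/G)[0]
        wr=np.round(np.degrees(lg(a[1].T@R))/6/n,2)
        t=np.round(a[1].T@(P-a[0])*1e3/n,1)
        for _ in range(3):
            e=a
            for k in range(n): e=(e[0]+e[1]@t/1e3,e[1]@cv2.Rodrigues(np.radians(wr*6))[0])
            t=np.round(t+a[1].T@(P-e[0])*1e3/n,1)
        e=a
        for k in range(n): e=(e[0]+e[1]@t/1e3,e[1]@cv2.Rodrigues(np.radians(wr*6))[0])
        a=e;o.append(list(map(float,t))+list(map(float,wr)))
    return o,a
def go(b,G):
    s=bot.observe();q=s['qpos'];p,R,_=fj(q);a=(p,R)
    o,a2=groups(a,b,G);Q,e=show(q,0,a,[r for r in o for _ in range(5)]);Q=np.vstack([q,Q])
    print('now',q.round(2),'model off',(s['position']-p).round(4));[print(r) for r in o]
    print('step',np.abs(np.diff(Q,axis=0)).max(0).round(2),'end',Q[-1].round(2),'margin',min((Q-LO).min(),(HI-Q).min()).round(3),np.linalg.norm(e).round(4))
W=pickle.load(open('s3.pkl','rb'))[1]
E
python3 -c "
from grp import *" 2>/dev/null; mv grp.py mygrp.py; python3 -c "
from mygrp import *
go(W[0],5)"
```

```text
now [-0.7   0.71  0.76  1.63 -0.53  1.09  1.84] model off [ 0.0017 -0.0011 -0.    ]
[1.7, -3.7, -2.9, -0.15, 0.1, -0.51]
[2.7, -3.0, -3.1, -0.14, 0.09, -0.51]
[3.5, -1.8, -3.0, -0.15, 0.1, -0.52]
[4.0, -0.6, -3.0, -0.15, 0.09, -0.51]
[4.2, 0.7, -2.8, -0.14, 0.1, -0.51]
step [0.08 0.05 0.13 0.02 0.07 0.06 0.06] end [ 0.48  0.89 -1.01  1.22  0.42  1.77  2.5 ] margin 0.02 0.0
```

Emit:
carry_out:
  targets:
    - [1.7,-3.7,-2.9,-0.15,0.1,-0.51,255]
    - [1.7,-3.7,-2.9,-0.15,0.1,-0.51,255]
    - [1.7,-3.7,-2.9,-0.15,0.1,-0.51,255]
    - [1.7,-3.7,-2.9,-0.15,0.1,-0.51,255]
    - [1.7,-3.7,-2.9,-0.15,0.1,-0.51,255]

```text
clock: 17.18
position: [0.6029, 0.0608, 0.2127]
tool_rot: [3.036, -0.101, -2.839]
force: [-0.7, -0.1, -1.3]
grip_width: 0.0113
```

Emit:
carry_out:
  targets:
    - [2.7,-3.0,-3.1,-0.14,0.09,-0.51,255]
    - [2.7,-3.0,-3.1,-0.14,0.09,-0.51,255]
    - [2.7,-3.0,-3.1,-0.14,0.09,-0.51,255]
    - [2.7,-3.0,-3.1,-0.14,0.09,-0.51,255]
    - [2.7,-3.0,-3.1,-0.14,0.09,-0.51,255]

```text
clock: 17.6
position: [0.5988, 0.0403, 0.2272]
tool_rot: [2.935, -0.106, -2.567]
force: [-0.4, -0.5, -0.6]
grip_width: 0.0111
```

Emit:
carry_out:
  targets:
    - [3.5,-1.8,-3.0,-0.15,0.1,-0.52,255]
    - [3.5,-1.8,-3.0,-0.15,0.1,-0.52,255]
    - [3.5,-1.8,-3.0,-0.15,0.1,-0.52,255]
    - [3.5,-1.8,-3.0,-0.15,0.1,-0.52,255]
    - [3.5,-1.8,-3.0,-0.15,0.1,-0.52,255]

```text
clock: 18.02
position: [0.5945, 0.021, 0.2412]
tool_rot: [2.83, -0.086, -2.288]
force: [-0.1, -0.1, -2.4]
grip_width: 0.0115
```

Emit:
carry_out:
  targets:
    - [4.0,-0.6,-3.0,-0.15,0.09,-0.51,255]
    - [4.0,-0.6,-3.0,-0.15,0.09,-0.51,255]
    - [4.0,-0.6,-3.0,-0.15,0.09,-0.51,255]
    - [4.0,-0.6,-3.0,-0.15,0.09,-0.51,255]
    - [4.0,-0.6,-3.0,-0.15,0.09,-0.51,255]

```text
clock: 18.43
position: [0.5907, 0.0006, 0.256]
tool_rot: [2.737, -0.035, -2.022]
force: [0.3, -0.1, -2.4]
grip_width: 0.0117
```

Emit:
carry_out:
  targets:
    - [4.2,0.7,-2.8,-0.14,0.1,-0.51,255]
    - [4.2,0.7,-2.8,-0.14,0.1,-0.51,255]
    - [4.2,0.7,-2.8,-0.14,0.1,-0.51,255]
    - [4.2,0.7,-2.8,-0.14,0.1,-0.51,255]
    - [4.2,0.7,-2.8,-0.14,0.1,-0.51,255]

```text
clock: 18.85
position: [0.5866, -0.0199, 0.2704]
tool_rot: [2.664, 0.033, -1.76]
force: [-0.0, 0.8, -2.2]
grip_width: 0.0115
```

```bash
python3 -c "
from mygrp import *
go(W[1],6);go(fc(-.001,0,.07),6)"
```

```text
now [ 0.48  0.88 -1.    1.22  0.41  1.76  2.51] model off [ 0.0011 -0.0018 -0.0007]
[0.4, 2.2, -1.3, 0.32, -0.16, 0.7]
[1.1, 1.6, -1.7, 0.32, -0.16, 0.7]
[1.3, 1.0, -2.1, 0.31, -0.16, 0.7]
[1.4, -0.0, -2.2, 0.32, -0.17, 0.7]
[1.0, -0.8, -2.3, 0.32, -0.16, 0.7]
[0.4, -1.4, -2.1, 0.32, -0.16, 0.7]
step [0.04 0.03 0.02 0.03 0.03 0.05 0.11] end [ 0.    0.34 -0.53  1.79  0.74  1.32 -0.11] margin 0.008 0.0
now [ 0.48  0.88 -1.    1.22  0.41  1.76  2.51] model off [ 0.0011 -0.0018 -0.0007]
[-0.0, -0.3, 4.2, 0.22, -0.2, 0.39]
[0.4, 0.3, 4.3, 0.22, -0.2, 0.4]
[0.9, 0.5, 4.1, 0.22, -0.2, 0.39]
[1.5, 0.8, 3.9, 0.22, -0.19, 0.4]
[2.0, 0.8, 3.7, 0.22, -0.2, 0.39]
[2.5, 0.8, 3.3, 0.22, -0.2, 0.4]
step [0.12 0.02 0.12 0.04 0.07 0.05 0.14] end [ 0.09  0.38 -0.27  2.21  0.72  0.22  0.78] margin 0.008 0.0001
```

The elbow swap follows the model. Next leg to the second waypoint.

Emit:
carry_out:
  targets:
    - [0.4,2.2,-1.3,0.32,-0.16,0.7,255]
    - [0.4,2.2,-1.3,0.32,-0.16,0.7,255]
    - [0.4,2.2,-1.3,0.32,-0.16,0.7,255]
    - [0.4,2.2,-1.3,0.32,-0.16,0.7,255]
    - [0.4,2.2,-1.3,0.32,-0.16,0.7,255]

```text
clock: 19.27
position: [0.5788, -0.0189, 0.2802]
tool_rot: [2.834, -0.032, -2.135]
force: [0.3, 0.6, 0.2]
grip_width: 0.0116
```

Emit:
carry_out:
  targets:
    - [1.1,1.6,-1.7,0.32,-0.16,0.7,255]
    - [1.1,1.6,-1.7,0.32,-0.16,0.7,255]
    - [1.1,1.6,-1.7,0.32,-0.16,0.7,255]
    - [1.1,1.6,-1.7,0.32,-0.16,0.7,255]
    - [1.1,1.6,-1.7,0.32,-0.16,0.7,255]

```text
clock: 19.68
position: [0.5711, -0.019, 0.2909]
tool_rot: [3.015, -0.029, -2.511]
force: [0.2, 0.2, -1.1]
grip_width: 0.0112
```

Emit:
carry_out:
  targets:
    - [1.3,1.0,-2.1,0.31,-0.16,0.7,255]
    - [1.3,1.0,-2.1,0.31,-0.16,0.7,255]
    - [1.3,1.0,-2.1,0.31,-0.16,0.7,255]
    - [1.3,1.0,-2.1,0.31,-0.16,0.7,255]
    - [1.3,1.0,-2.1,0.31,-0.16,0.7,255]

```text
clock: 20.1
position: [0.5634, -0.018, 0.302]
tool_rot: [-3.106, 0.04, -2.879]
force: [0.8, -0.2, -0.5]
grip_width: 0.0114
```

Emit:
carry_out:
  targets:
    - [1.4,0,-2.2,0.32,-0.17,0.7,255]
    - [1.4,0,-2.2,0.32,-0.17,0.7,255]
    - [1.4,0,-2.2,0.32,-0.17,0.7,255]
    - [1.4,0,-2.2,0.32,-0.17,0.7,255]
    - [1.4,0,-2.2,0.32,-0.17,0.7,255]

```text
clock: 20.52
position: [0.5556, -0.0177, 0.3126]
tool_rot: [-2.975, 0.167, 3.048]
force: [-0.2, -0.9, -1.5]
grip_width: 0.0115
```

Emit:
carry_out:
  targets:
    - [1.0,-0.8,-2.3,0.32,-0.16,0.7,255]
    - [1.0,-0.8,-2.3,0.32,-0.16,0.7,255]
    - [1.0,-0.8,-2.3,0.32,-0.16,0.7,255]
    - [1.0,-0.8,-2.3,0.32,-0.16,0.7,255]
    - [1.0,-0.8,-2.3,0.32,-0.16,0.7,255]

```text
clock: 20.93
position: [0.5481, -0.0172, 0.3233]
tool_rot: [-2.893, 0.327, 2.698]
force: [-0.9, 0.2, -1.3]
grip_width: 0.0116
```

Emit:
carry_out:
  targets:
    - [0.4,-1.4,-2.1,0.32,-0.16,0.7,255]
    - [0.4,-1.4,-2.1,0.32,-0.16,0.7,255]
    - [0.4,-1.4,-2.1,0.32,-0.16,0.7,255]
    - [0.4,-1.4,-2.1,0.32,-0.16,0.7,255]
    - [0.4,-1.4,-2.1,0.32,-0.16,0.7,255]

```text
clock: 21.35
position: [0.5408, -0.0169, 0.3335]
tool_rot: [-2.872, 0.503, 2.335]
force: [-0.5, 0.3, -0.8]
grip_width: 0.0115
```

```bash
python3 -c "
from mygrp import *
go(fc(-.001,-.001,.065),3)"
```

```text
now [-0.    0.34 -0.53  1.79  0.74  1.32 -0.11] model off [ 0.0014 -0.0015  0.0001]
[6.0, 3.5, 10.3, -0.4, -0.0, -0.49]
[5.2, 2.7, 10.9, -0.39, -0.0, -0.49]
[4.7, 1.6, 11.4, -0.39, -0.0, -0.49]
step [0.03 0.03 0.01 0.04 0.03 0.07 0.05] end [ 0.35  0.43 -0.6   2.2   1.04  0.33  0.49] margin 0.174 0.0
```

Emit:
carry_out:
  targets:
    - [6.0,3.5,10.3,-0.4,0,-0.49,255]
    - [6.0,3.5,10.3,-0.4,0,-0.49,255]
    - [6.0,3.5,10.3,-0.4,0,-0.49,255]
    - [6.0,3.5,10.3,-0.4,0,-0.49,255]
    - [6.0,3.5,10.3,-0.4,0,-0.49,255]

```text
clock: 21.77
position: [0.5417, -0.0114, 0.2709]
tool_rot: [-2.956, 0.441, 2.622]
force: [0.6, -0.4, -0.4]
grip_width: 0.0113
```

Emit:
carry_out:
  targets:
    - [5.2,2.7,10.9,-0.39,0,-0.49,255]
    - [5.2,2.7,10.9,-0.39,0,-0.49,255]
    - [5.2,2.7,10.9,-0.39,0,-0.49,255]
    - [5.2,2.7,10.9,-0.39,0,-0.49,255]
    - [5.2,2.7,10.9,-0.39,0,-0.49,255]

```text
clock: 22.18
position: [0.5424, -0.0063, 0.2094]
tool_rot: [-3.047, 0.404, 2.9]
force: [1.4, -0.7, -1.3]
grip_width: 0.0119
```

Emit:
carry_out:
  targets:
    - [4.7,1.6,11.4,-0.39,0,-0.49,255]
    - [4.7,1.6,11.4,-0.39,0,-0.49,255]
    - [4.7,1.6,11.4,-0.39,0,-0.49,255]
    - [4.7,1.6,11.4,-0.39,0,-0.49,255]
    - [4.7,1.6,11.4,-0.39,0,-0.49,255]

```text
clock: 22.6
position: [0.5428, -0.0015, 0.1476]
tool_rot: [3.138, 0.391, -3.106]
force: [0.0, -0.4, -1.4]
grip_width: 0.011
```

Emit:
carry_out:
  targets:
    - [0,0,0,0,0,0,255]
    - [0,0,0,0,0,0,255]

```text
clock: 22.77
position: [0.5428, -0.0026, 0.1476]
tool_rot: [3.14, 0.388, -3.112]
force: [0.6, -0.4, -0.4]
grip_width: 0.0116
```

```bash
python3 ext.py
```

```text
22.7667 TCP rel face in face axes mm [-2.5 -2.3 65.2] rot left (tool rotvec units) [ 0.01 -0.09 -0.01] force in face axes [ 0.4 -0.5 -0.6] 0.011553583776653182
top {np.int64(-10): np.int64(0), np.int64(-7): np.int64(0), np.int64(-4): np.int64(3), np.int64(-1): np.int64(192), np.int64(2): np.int64(75), np.int64(5): np.int64(0), np.int64(8): np.int64(0), np.int64(11): np.int64(0), np.int64(14): np.int64(0), np.int64(17): np.int64(0), np.int64(20): np.int64(0), np.int64(23): np.int64(0), np.int64(26): np.int64(0), np.int64(29): np.int64(0), np.int64(32): np.int64(0), np.int64(35): np.int64(0), np.int64(38): np.int64(0), np.int64(41): np.int64(0), np.int64(44): np.int64(0), np.int64(47): np.int64(0), np.int64(50): np.int64(0), np.int64(53): np.int64(0), np.int64(56): np.int64(20)}
face 270 x [-21.1  33.7] y [-33.1  35.3] z 1.5 fit dz/dx,dz/dy deg [-0.1  0.3]
slide 242 x [-7.5 25.9] y [-30.2  29.7] z 60.7 fit dz/dx,dz/dy deg [-1.6 -0.4]
scene {np.int64(-10): np.int64(1), np.int64(-7): np.int64(1), np.int64(-4): np.int64(13), np.int64(-1): np.int64(98), np.int64(2): np.int64(191), np.int64(5): np.int64(15), np.int64(8): np.int64(0), np.int64(11): np.int64(0), np.int64(14): np.int64(0), np.int64(17): np.int64(0), np.int64(20): np.int64(0), np.int64(23): np.int64(0), np.int64(26): np.int64(0), np.int64(29): np.int64(0), np.int64(32): np.int64(0), np.int64(35): np.int64(0), np.int64(38): np.int64(0), np.int64(41): np.int64(0), np.int64(44): np.int64(0), np.int64(47): np.int64(0), np.int64(50): np.int64(0), np.int64(53): np.int64(1), np.int64(56): np.int64(8)}
face 316 x [-35.7  33.2] y [-34.   34.1] z 2.4 fit dz/dx,dz/dy deg [0.1 1.6]
slide 133 x [-29.6  25.4] y [-30.8  28. ] z 61.5 fit dz/dx,dz/dy deg [0.3 0.3]
```

Emit:
carry_out:
  targets:
    - [-1.3,1.2,0,0,-0.09,0,255]
    - [0,0,15,0,0,0,255]
    - [0,0,15,0,0,0,255]
    - [0,0,12,0,0,0,255]
    - [0,0,0,0,0,0,255]

```text
clock: 23.68
position: [0.5606, -0.0005, 0.1077]
tool_rot: [3.142, 0.396, -3.109]
force: [-2.1, 0.5, -1.7]
grip_width: 0.012
```

```bash
python3 ext.py | grep -v int64; python3 log.py
```

```text
23.6833 TCP rel face in face axes mm [-1.5 -0.8 21.5] rot left (tool rotvec units) [ 0.01 -0.02  0.02] force in face axes [-2.6  0.6 -0.8] 0.01204730249002091
face 156 x [-7.4 33.8] y [-33.2  35.2] z 1.5 fit dz/dx,dz/dy deg [0.3 0.4]
slide 179 x [-7.7 27.3] y [-27.2  29.9] z 17.9 fit dz/dx,dz/dy deg [-0.3  0. ]
face 152 x [-36.   33.8] y [-34.5  33.1] z 2.6 fit dz/dx,dz/dy deg [0.2 1.2]
slide 56 x [-28.2  27.4] y [-30.3  32.1] z 18.4 fit dz/dx,dz/dy deg [0.8 0.5]
[ 0.234  0.509 -0.454  2.189  1.269  0.264  0.27 ] [ 0.5608 -0.0011  0.1097] [-3.142  0.398 -3.11 ]
```

Emit:
carry_out:
  targets:
    - [0.6,-0.7,5,0,-0.02,0,255]
    - [0,0,3,0,0,0,255]
    - [0,0,0,0,0,0,255]

```text
clock: 24.43
position: [0.5632, -0.0015, 0.1013]
tool_rot: [-3.141, 0.399, -3.11]
force: [-0.2, 0.6, -1.6]
grip_width: 0.0116
```

```bash
python3 st.py
```

```text
24.4333 TCP rel face in face axes mm [-1.5 -1.9 14.6] rot left (tool rotvec units) [0.   0.01 0.01] force in face axes [-0.8  0.6 -1.3] 0.01156503028850063
```

Emit:
carry_out:
  targets:
    - [0,0,1,0,0,0,255]
    - [0,0,1,0,0,0,255]
    - [0,0,0,0,0,0,255]

```text
clock: 24.68
position: [0.5641, -0.0014, 0.0998]
tool_rot: [3.142, 0.4, -3.11]
force: [-0.1, -1.0, -1.7]
grip_width: 0.0112
```

```bash
python3 st.py; python3 st.py
```

```text
24.6833 TCP rel face in face axes mm [-1.3 -1.8 12.9] rot left (tool rotvec units) [0.01 0.02 0.01] force in face axes [-0.7 -1.  -1.5] 0.011189683166796967
24.6833 TCP rel face in face axes mm [-1.3 -1.8 12.9] rot left (tool rotvec units) [0.01 0.02 0.01] force in face axes [-0.7 -1.  -1.5] 0.011189683166796967
```

Emit:
carry_out:
  targets:
    - [0,0,1,0,0,0,255]
    - [0,0,0,0,0,0,255]

```text
clock: 24.85
position: [0.5645, -0.0015, 0.0989]
tool_rot: [-3.142, 0.4, -3.11]
force: [0.0, -0.4, -1.4]
grip_width: 0.0115
```

Emit:
carry_out:
  targets:
    - [0,0,1,0,0,0,255]
    - [0,0,0,0,0,0,255]

```text
clock: 25.02
position: [0.5649, -0.0015, 0.098]
tool_rot: [-3.142, 0.4, -3.11]
force: [-0.6, -0.2, 0.1]
grip_width: 0.0113
```

Emit:
carry_out:
  targets:
    - [0,0,1,0,0,0,255]
    - [0,0,0,0,0,0,255]

```text
clock: 25.18
position: [0.5653, -0.0014, 0.0971]
tool_rot: [-3.142, 0.4, -3.11]
force: [-1.0, -0.1, 2.7]
grip_width: 0.0113
```

```bash
python3 st.py
```

```text
25.1833 TCP rel face in face axes mm [-1.2 -1.9  9.9] rot left (tool rotvec units) [0.   0.02 0.01] force in face axes [ 0.1 -0.1  2.9] 0.011258466044601522
```

Emit:
carry_out:
  targets:
    - [0,0,1,0,0,0,255]
    - [0,0,0,0,0,0,255]

```text
clock: 25.35
position: [0.5657, -0.0014, 0.0962]
tool_rot: [-3.142, 0.4, -3.11]
force: [-0.0, 0.6, 3.2]
grip_width: 0.0114
```

Emit:
carry_out:
  targets:
    - [0,0,1,0,0,0,255]
    - [0,0,0,0,0,0,255]

```text
clock: 25.52
position: [0.5661, -0.0014, 0.0953]
tool_rot: [-3.142, 0.4, -3.11]
force: [-2.9, 0.4, 5.0]
grip_width: 0.0114
```

Emit:
carry_out:
  targets:
    - [0,0,0.5,0,0,0,255]
    - [0,0,0,0,0,0,255]

```text
clock: 25.68
position: [0.5663, -0.0014, 0.0948]
tool_rot: [-3.142, 0.4, -3.11]
force: [-2.9, -0.8, 5.9]
grip_width: 0.0115
```

```bash
python3 - <<'E'
from st import *
z=[];F=[];M=[]
for _ in range(8):
    g=bot.grab_frame('top');o=bot.observe();z.append(Rd.T@(o['position']-f)*1e3);F.append(Rd.T@o['force']);M.append(Rd.T@o['moment'])
print(np.mean(z,0).round(2),np.mean(F,0).round(2),np.std(F,0).round(2),np.mean(M,0).round(2))
E
```

```text
25.6833 TCP rel face in face axes mm [-1.2 -1.9  7.5] rot left (tool rotvec units) [0.01 0.02 0.01] force in face axes [-0.4 -0.7  6.6] 0.011506044961582805
[-1.24 -1.88  7.52] [-0.68 -0.1   6.03] [0.57 0.42 0.34] [0.06 0.61 0.01]
```

Net push is about 7.4 N, so the face is about 4 mm in. Final check of centring, dial and bystanders.

```bash
python3 ext.py | grep -v int64; python3 - <<'E'
from h import *
a=grab('top');b=grab('scene')
x=cv2.resize(a['color'][135:260,120:365],(784,400),interpolation=cv2.INTER_CUBIC)
y=cv2.resize(b['color'][165:265,200:400],(400,200),interpolation=cv2.INTER_CUBIC)
cv2.imwrite('pics/fin.png',np.vstack([x,np.hstack([y,np.zeros((200,384,3),np.uint8)])])[:,:,::-1])
E
```

```text
26.0833 TCP rel face in face axes mm [-1.3 -1.9  7.5] rot left (tool rotvec units) [0.01 0.02 0.01] force in face axes [-0.9  0.2  6.4] 0.011067278732965313
face 342 x [-7.  34.7] y [-33.4  35.2] z 1.5 fit dz/dx,dz/dy deg [-5.9 -0.5]
slide 321 x [-7.  34.4] y [-33.3  35.2] z 1.7 fit dz/dx,dz/dy deg [-5.3 -0.8]
face 240 x [-35.7  33.4] y [-34.1  31.9] z 2.6 fit dz/dx,dz/dy deg [0.4 1.6]
slide 220 x [-35.5  33.4] y [-33.7  32.7] z 2.6 fit dz/dx,dz/dy deg [0.1 0.9]
```

View pics/fin.png

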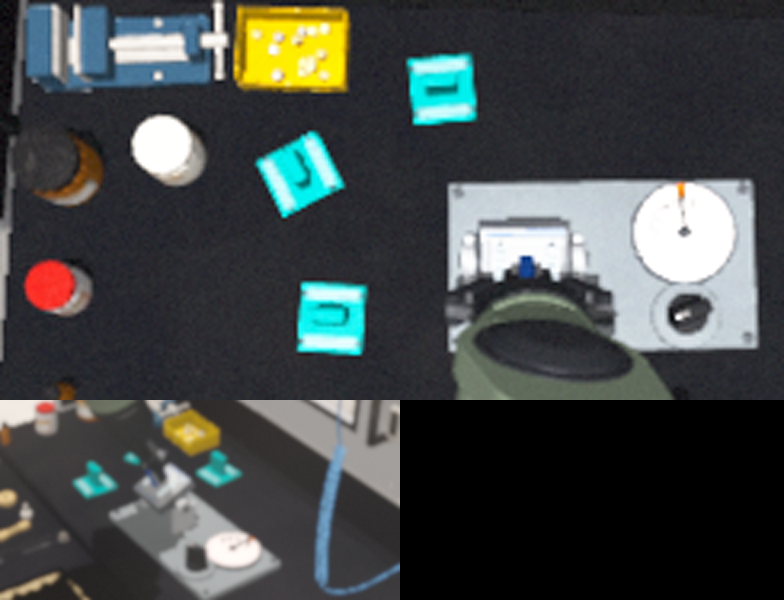

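```bash
python3 -c "
from h import bot
print(bot.job_done(),bot.observe()['force'],bot.observe()['grip_width'])"
```

```text
the job is handed in; nothing more can be done
the job is handed in; nothing more can be done
```

I turned the knob until the needle tip was on the orange mark and let go. Then I laid the slide on the tilted stage face and pressed it about half-way in. I handed the job in at about 26 s on the robot's clock, still gripping and pressing.

Last checks:
- **Needle:** the top camera put it about 1° from the middle of the mark, about 0.6 mm at the tip. The mark's half-width is 3.75 mm. The knob bar's own direction suggested up to 2.4 mm short, which would still be on the mark.
- **Tilt:** the face measured 22.7°. The tool was within about 0.2° of the 22.8° I aimed for.
- **Centring:** just before contact the slide was 0.6–0.9 mm off centre on the face. I made one last sub-millimetre correction after that, and expect it to be within about 1 mm. Once pressed, the camera depth could not separate slide from face, so this was not confirmed afterwards.
- **Press:** the net push was about 7.4 N, which means about 3.9 mm in. Tool travel after contact gave 3.7 mm.
- **Bystanders:** the jar looked unmoved in the last picture, and so did the turquoise look-alikes. I never picked out the vial and the steel block separately, so I did not check them directly. I know of no contact with them.

One detour: on the first approach a wrist joint was at its range limit. I backed off with the slide held and swung the elbow to the other side before approaching again.

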